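# Press the tabletop easel's bushing and canvas caps home

## Robot

A 7-joint arm with a two-finger parallel gripper is mounted at the origin on the work surface. World frame = base frame: x ahead of the robot, y to its left, z up, the work surface at z = 0. Lengths are in m, angles in rad, forces in N, time in s.
With the tool pointing down it reaches from about 0.425 to 0.925 m from the base axis. Payload 6.8 kg.
Tool frame: the origin (TCP) lies midway between the tips of the shut fingers; the grasp point (between the pads) lies 19 mm behind it (bot.pinch_z is the distance from the TCP to the grasp point, in m); z points along the fingers, x is the direction in which the jaws open and shut, and the axes are right-handed (so a half turn about z gives the same grasp; the last joint's range is limited). The gripper opens to 85 mm and grips with 20 to 120 N. Pads are 22 mm wide; open, the fingers measure 114 mm over their backs; the gripper's body (76 mm by 85 mm) begins 54 mm behind the grasp point. The pads swing forward as they close: fully open they stand 13 mm farther back than shut.
Start: joints at [-1.283, 0.477, 0.022, 1.555, -0.011, 1.109, -0.083], TCP at [0.26, 0.623, 0.231] pointing down, gripper open.
Joint ranges: [-2.96, 2.96], [-0.34, 2.1], [-1.41, 1.46], [0.24, 2.44], [-1.37, 4.51], [0.17, 1.92], [-2.96, 2.96]. Speed limits (rad/s): [2.39, 2.39, 3.14, 3.14, 3.14, 3.14, 3.14].

## Interface

Orientations are given as a unit quaternion [w, x, y, z].
In Python, from rig import bot, eyes, order gives the robot as it stands. The module is installed in compiled form; this text tells all that it offers.
- The arm moves only by the tool drive_tool, never from a script. Its argument "plan" is a list of rows, each a list of 6 numbers: the shift along the tool's x, y, z in mm, then the turn, a rotation vector about the tool's x, y, z in rad. In form: [[dx, dy, dz, wx, wy, wz], ...]. A call has exactly 10 rows; each row is the pose to reach, as a shift and turn from the pose measured when the call began, along the tool's axes at that moment; what a row does not reach only later rows make up. A row lasts 1/12 s, in which the tool goes at most 41.7 mm and 7.16 degrees, less where a joint would pass 70% of its speed; a pose out of reach is approached as far as the arm can. A call with a gripper value outside its range is refused whole. "grip" is the finger opening in mm, from 0 to 85.4, set as the call begins (left out, the last holds). The fingers move at their own pace and stop on an object; "squeeze" is the grip in N (left out, the last holds). Time passes only in rows, so rows that repeat a pose let the fingers close, or fill a call up. It gives the time, the measured TCP pose, the force and the opening at its end, in the units of the state.
- bot.state(): the state, without advancing time (a new reading comes with each control period).
- eyes.grab_frame(name): name is "side" or "top"; returns the picture (480x640x3 uint8, blue, green, red); there is no depth.
- eyes.camera_model(name): a dict with "fx", "fy", "cx", "cy" (pixels), "origin" and "attitude" of the camera in the world. Camera axes: x right, y down, z forward; pixel columns grow to the right and rows downward; lengths in m; the calibration is good to about 2 mm. A picture is of the moment at which its call begins. camera_model takes no time and is no camera call.
- order.job_done(): hands the job in, once; it reports no verdict.
The state is a dict: "t": time; "qpos": joint angles; "qvel": joint speeds; "effort": joint torques, N m; "tcp_pos": TCP position; "ee_rot": TCP orientation; "force": force on the tool from outside, world axes, zero at the start; "torque": the same for the moment, N m; "finger_gap": opening from 0.0 (shut) to 1.0 (fully open).
Only numpy, scipy, OpenCV 4.12 (cv2) and the standard library are available. Lean on these libraries where they do the work, as an engineer would, in place of code of your own. Each camera call takes 0.05 s, during which the arm holds its last target.

## Task

Finish putting the tabletop easel together, pressing only with the seating tool that stands on the round cork rest, its foot held squarely on each part's centre and no harder than needed. First press the brass bushing in the easel's flat side block down until its flange meets the wood, then press each of the two white caps that still stand proud of the sloping rail until it clicks fully home. Finally stand the tool upright on its cork rest again, whole foot on the cork, and let go; leave the other things on the table where they are.

Things in the scene. Friction and masses are not known exactly. Their poses are not given: they have to be found in the camera images.
- tool_mid (a point): seating tool, standing upright at the start: flat round black foot 36 mm across and 12 mm thick, thin neck 10 mm high, then a square dark wooden grip 26 x 26 mm from 30 to 92 mm above the foot's underside; about 0.22 kg, top at 92 mm. This point is on the axis 60 mm above the underside, near the middle of the grip; z runs up the axis, x and y are square to the grip's faces
- tool_foot (a point): centre of the underside of the seating tool's foot (its pressing face), 60 mm below tool_mid; z runs up the tool's axis
- rest: fixed round cork rest, 90 mm across and 6 mm thick, origin at the centre of its underside on the table; the tool's foot stands on its top, 6 mm above the table
- easel: fixed wooden tabletop easel; origin on the table under the middle of its board. Board 280 mm wide (along y) and 260 mm up the slope, 30 degrees from level, low edge and ledge at its -x (which faces away from the robot), high edge at +x about 150 mm above the table. A canvas 210 mm wide and 16 mm thick lies on it against the ledge, and a rail 16 mm high runs along y by the canvas's upper edge. A flat block 80 x 80 x 45 mm beside the board at (-40, +182) mm carries the bushing
- cap_a_top (a point): top centre of a white snap cap: round head 32 mm across, 8 mm thick, tongue reaching over the canvas; one of three in a row on the rail, 70 mm apart, in shuffled order. z: the cap's axis, square to the board, 30 degrees from vertical, leaning to the easel's -x; y: along the row. Starts 10 mm proud; this point moves with the cap
- cap_b_top (a point): top centre of a white snap cap: round head 32 mm across, 8 mm thick, tongue reaching over the canvas; one of three in a row on the rail, 70 mm apart, in shuffled order. z: the cap's axis, square to the board, 30 degrees from vertical, leaning to the easel's -x; y: along the row. Starts 10 mm proud; this point moves with the cap
- cap_c_top (a point): top centre of a white snap cap: round head 32 mm across, 8 mm thick, tongue reaching over the canvas; one of three in a row on the rail, 70 mm apart, in shuffled order. z: the cap's axis, square to the board, 30 degrees from vertical, leaning to the easel's -x; y: along the row. Already home and fixed, 10 mm lower than the proud ones; needs nothing
- cap_a (a joint): travel of cap a along its axis into the rail (m): 0 proud, 0.010 fully home. It resists with up to about 12 N in the first 3 mm, springs back if let go before 6 mm, then snaps in by itself to a hard stop; 20 N is ample, over 70 N would damage it
- cap_b (a joint): travel of cap b, as for cap a
- bushing_top (a point): centre of the top face of the brass flanged bushing (flange 34 mm across, 5 mm thick, 12 mm hole), upright, standing 6 to 9 mm proud of the side block at the start; z is its axis, up
- bushing (a joint): travel of the bushing down into its bore (m): starts at 0 to 0.003, at 0.009 the flange meets the block, 45 mm above the table (bushing top then at 50 mm). It is a tight fit that moves only under about 8 N and stays where it is left; at the shoulder the force rises steeply; over 70 N would damage it
- paint_bottle_mid (a point): bystander: white paint bottle 48 mm across, 125 mm tall, centre half-way up
- brush_cup_mid (a point): bystander: white ceramic cup 72 mm across, 90 mm tall, centre half-way up
- jar_lid_mid (a point): bystander: flat aluminium jar lid 60 mm across, 12 mm thick, lying on the table, centre half-way up
Mind the look-alikes: they are no part of the job. Of the things like the part that bears tool_mid, leave any that is orange; of the rest the smaller one is meant.

How it is judged:
By the outcome, as a careful person would: the job done as asked, in the order asked, and still so for the second after the job is handed in, with the robot touching nothing.
It also fails if it takes over 61 s, if anything falls off the work surface, if the arm or the gripper's body presses on something with over 40 N, if the wrist force passes 120 N, or if a joint passes its speed limit or range.

## Working session

There is one attempt and no reset: what is moved stays moved. The work goes in short steps, Python scripts to look and compute and a tool call to move; the robot and the scene stay as the last step left them, time stands still between calls to the robot, and variables do not carry over. Pictures are saved under pics/ and viewed, and the job is handed in when it is done.

Besides the shell and the picture viewer there is one more tool, called after ">>>" as name([rows], argument=value, ...), one row to a line, values as JSON. drive_tool: Moves the arm, as the interface text tells. Its arguments: {"type":"object","properties":{"plan":{"type":"array","items":{"type":"array","items":{"type":"number"}}},"grip":{"type":"number"},"squeeze":{"type":"number"}},"required":["plan"]}

```bash
mkdir -p pics; python3 - <<'E'
from rig import bot,eyes
import cv2
print(bot.state(), bot.pinch_z)
for n in("side","top"):
    print(n,eyes.camera_model(n)); cv2.imwrite(f"pics/{n}0.png",eyes.grab_frame(n))
E
```

```text
{'t': 0.0, 'qpos': array([-1.28309784,  0.4778022 ,  0.02228992,  1.55644706, -0.01149042,
        1.1093101 , -0.08309105]), 'qvel': array([ 0.0001025 , -0.00148714,  0.00088698, -0.002745  ,  0.00025925,
       -0.00064997, -0.00019322]), 'effort': array([ 4.23439287e-04, -5.96453476e+01,  1.60813205e+00, -2.81180549e+01,
        1.25112713e-02,  9.45131615e-03,  4.52713903e-05]), 'tcp_pos': array([0.26000133, 0.6222709 , 0.2303252 ]), 'ee_rot': array([ 5.59677651e-04,  8.32307299e-01,  5.54313733e-01, -7.29724991e-04]), 'force': array([-0.02524675,  0.28536977,  0.09675913]), 'torque': array([ 0.00070166, -0.00584108,  0.00672846]), 'finger_gap': 0.9977493560303713} 0.0187
side {'fx': 446.20663206514917, 'fy': 446.20663206514917, 'cx': 320.2225339481302, 'cy': 234.0874247762742, 'origin': array([ 0.23623387, -0.65408701,  0.92369876]), 'attitude': array([-0.3499186 ,  0.9169638 , -0.17691853,  0.07371695])}
top {'fx': 586.6449216455391, 'fy': 586.6449216455391, 'cx': 312.76932845231124, 'cy': 244.2103363512833, 'origin': array([0.37762167, 0.02779248, 1.26760732]), 'attitude': array([-0.05047328,  0.70938745, -0.70209014,  0.03593514])}
```

View pics/side0.png

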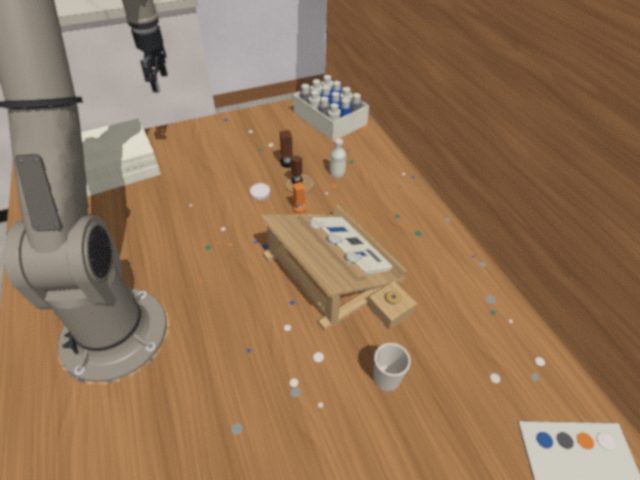

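View pics/top0.png

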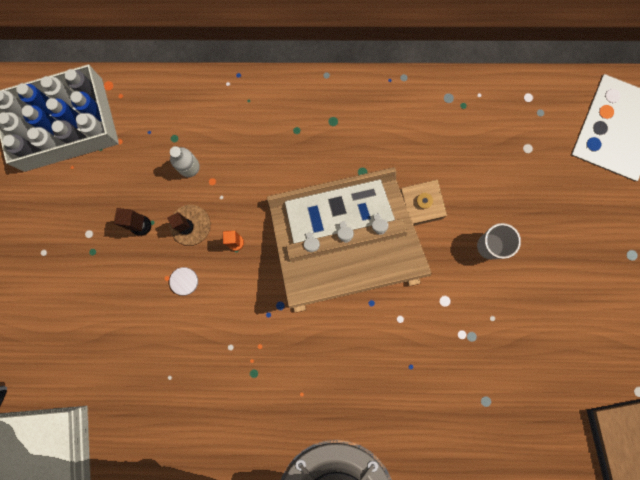

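The top view shows the cork rest with the dark tool at (188,225), a larger dark look-alike at (132,220) and an orange one at (232,240). The easel is at about (345,240), with its three caps at (311,243), (345,233) and (379,226) and the bushing at (425,201). I'll zoom in next.

```bash
cat > h.py <<'E'
import numpy as np, cv2
from rig import bot,eyes
from scipy.spatial.transform import Rotation as R
def rq(q): return R.from_quat([q[1],q[2],q[3],q[0]])
CM={n:eyes.camera_model(n) for n in("side","top")}
def proj(n,p):
    c=CM[n]; v=rq(c['attitude']).inv().apply(np.atleast_2d(p)-c['origin'])
    return np.c_[c['fx']*v[:,0]/v[:,2]+c['cx'], c['fy']*v[:,1]/v[:,2]+c['cy']]
def ray(n,u,v):
    c=CM[n]; return c['origin'],rq(c['attitude']).apply([(u-c['cx'])/c['fx'],(v-c['cy'])/c['fy'],1])
def atz(n,u,v,z):
    o,d=ray(n,u,v); return o+d*(z-o[2])/d[2]
def tri(a,b):
    (o1,d1),(o2,d2)=ray('side',*a),ray('top',*b)
    s=np.linalg.lstsq(np.c_[d1,-d2],o2-o1,rcond=None)[0]
    p,q=o1+s[0]*d1,o2+s[1]*d2
    return (p+q)/2,np.linalg.norm(p-q)
def crop(src,out,x0,y0,w,h,k):
    im=cv2.imread(src) if isinstance(src,str) else src
    cv2.imwrite(out,cv2.resize(im[y0:y0+h,x0:x0+w],None,fx=k,fy=k,interpolation=cv2.INTER_CUBIC))
E
python3 - <<'E'
from h import *
crop('pics/top0.png','pics/t1.png',260,160,200,150,4)
crop('pics/top0.png','pics/t2.png',100,180,150,110,5)
crop('pics/side0.png','pics/s1.png',255,195,160,130,5)
crop('pics/side0.png','pics/s2.png',240,120,120,100,6)
E
```

```text
(no output)
```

View pics/t1.png

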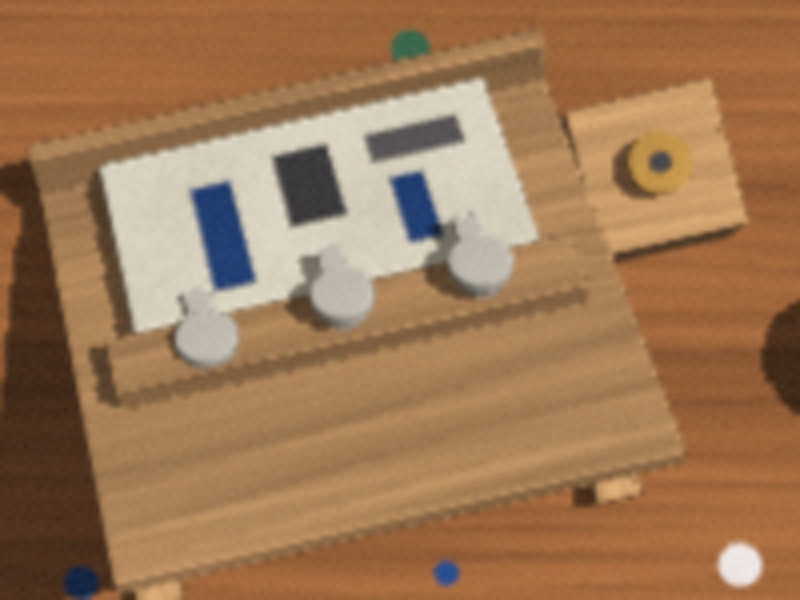

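View pics/t2.png

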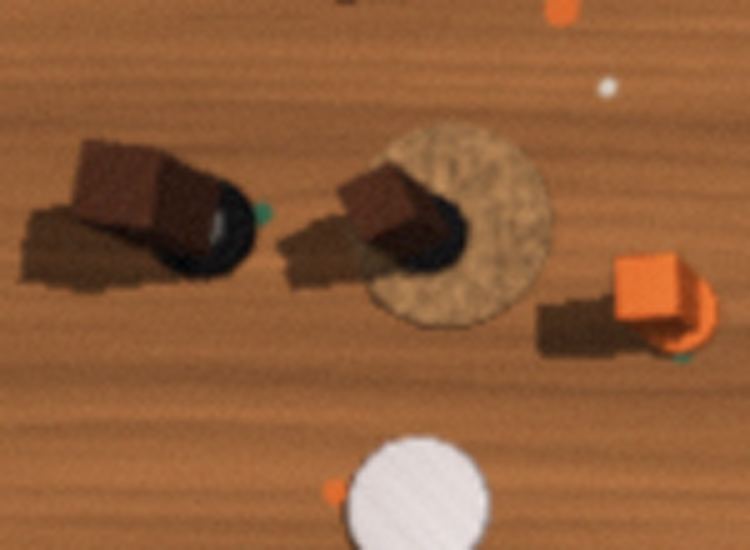

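View pics/s1.png

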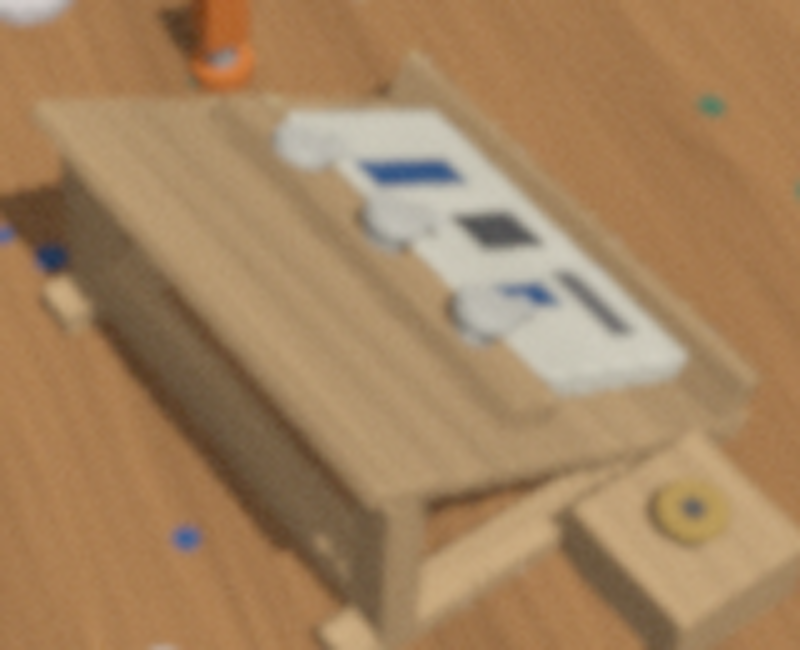

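View pics/s2.png

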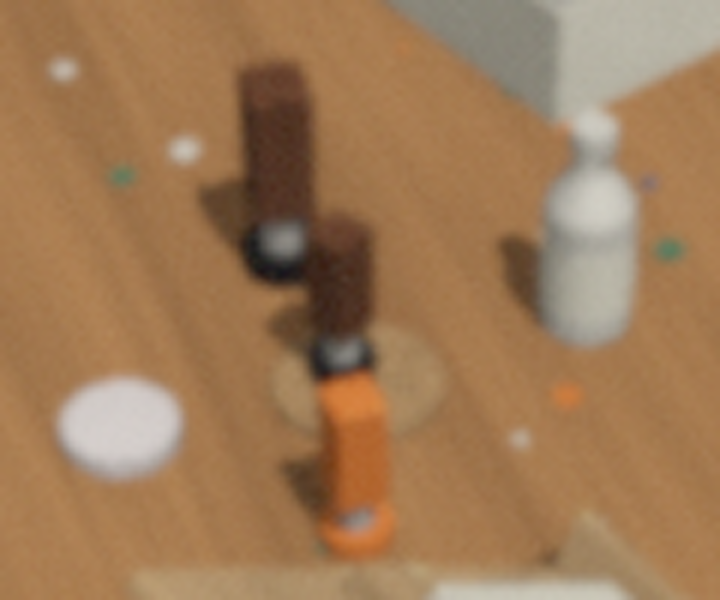

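```bash
python3 - <<'E'
from h import *
np.set_printoptions(precision=4,suppress=True)
T=lambda x,y:(260+x/4,160+y/4); S=lambda x,y:(255+x/5,195+y/5)
T2=lambda x,y:(100+x/5,180+y/5); S2=lambda x,y:(240+x/6,120+y/6)
B=[atz('top',*T(*p),.045) for p in[(567,116),(711,80),(747,222),(612,258)]]
print('block',np.array(B)); Bc=np.mean(B,0);print(Bc)
print('side block',[atz('side',*S(*p),.045) for p in[(695,432),(800,535),(680,630),(565,520)]])
print('bush',atz('top',*T(659,161),.0575),atz('side',*S(692,508),.0575),tri(S(692,508),T(659,161)))
for n,a,b in[('L',(308,138),(206,335)),('M',(391,215),(342,293)),('R',(487,303),(480,262))]: print(n,tri(S(*a),T(*b)))
print('board corners',tri(S(35,105),T(117,588)),tri(S(378,505),T(683,457)))
tt=np.array([atz('top',*T2(*p),.098) for p in[(388,162),(433,203),(385,243),(337,192)]])
print('tool top',tt,tt.mean(0)); e=np.diff(np.r_[tt,tt[:1]],axis=0);print(np.linalg.norm(e,axis=1),np.degrees(np.arctan2(e[:,1],e[:,0])))
print('toptri',tri(S2(342,222),T2(386,201)))
print('rest',atz('top',*T2(452,225),.006),atz('side',*S2(360,385),.006))
print('big',tri(S2(275,75),T2(120,185)),'or',tri(S2(354,390),T2(648,287)))
print('lid',atz('top',183,281,.012),'bottle top',tri(S2(596,125),(176,153)),'cup',tri((392,358),(502,241)))
E
```

```text
block [[ 0.6473 -0.1333  0.045 ]
 [ 0.6673 -0.2095  0.045 ]
 [ 0.5912 -0.2273  0.045 ]
 [ 0.5714 -0.1564  0.045 ]]
[ 0.6193 -0.1816  0.045 ]
side block [array([ 0.6504, -0.1354,  0.045 ]), array([ 0.6678, -0.2057,  0.045 ]), array([ 0.5916, -0.23  ,  0.045 ]), array([ 0.5694, -0.1577,  0.045 ])]
bush [ 0.6209 -0.1794  0.0575] [ 0.6225 -0.1806  0.0575] (array([ 0.622 , -0.1799,  0.0565]), np.float64(0.001779368930783466))
L (array([0.5219, 0.0544, 0.1147]), np.float64(0.0038025695894635435))
M (array([ 0.5407, -0.012 ,  0.1195]), np.float64(0.0006269144882363399))
R (array([ 0.5579, -0.0803,  0.1223]), np.float64(0.0026964542648844503))
board corners (array([0.396 , 0.0947, 0.1473]), np.float64(0.002923834760607992)) (array([ 0.4618, -0.1755,  0.1404]), np.float64(0.0034321056767239676))
tool top [[0.5839 0.3282 0.098 ]
 [0.5672 0.3092 0.098 ]
 [0.5506 0.3281 0.098 ]
 [0.5714 0.3485 0.098 ]] [0.5682 0.3285 0.098 ]
[0.0253 0.0251 0.0291 0.0239] [-131.3221  131.2172   44.5302  -58.3594]
toptri (array([0.5686, 0.3255, 0.1071]), np.float64(0.004550674671137467))
rest [0.5724 0.3226 0.006 ] [0.5753 0.3186 0.006 ]
big (array([0.571 , 0.4278, 0.1241]), np.float64(0.003809172602121871)) or (array([0.5358, 0.2204, 0.0968]), np.float64(0.004288433130538878))
lid [0.4496 0.3327 0.012 ] bottle top (array([0.7026, 0.3282, 0.1264]), np.float64(0.005743030889067651)) cup (array([ 0.5333, -0.328 ,  0.0905]), np.float64(0.002513859022492282))
```

```bash
cat >> h.py <<'E'
from scipy.optimize import least_squares
def circ(c,n,r,k=60):
    n=n/np.linalg.norm(n); a=np.cross(n,[0,0,1.]); 
    if np.linalg.norm(a)<1e-6:a=np.array([1.,0,0])
    a/=np.linalg.norm(a); b=np.cross(n,a); t=np.linspace(0,2*np.pi,k,endpoint=False)
    return c+r*(np.cos(t)[:,None]*a+np.sin(t)[:,None]*b)
def axes(yaw):
    ex=np.array([np.cos(yaw),np.sin(yaw),0]);ey=np.array([-np.sin(yaw),np.cos(yaw),0]);n=np.cos(np.pi/6)*np.array([0,0,1])-.5*ex
    return ex,ey,n
def draw(im,n,polys,x0,y0,w,h,k,out):
    g=cv2.resize(im[y0:y0+h,x0:x0+w],None,fx=k,fy=k,interpolation=cv2.INTER_CUBIC)
    for P,col in polys:
        q=((proj(n,P)-[x0-.5,y0-.5])*k-.5); cv2.polylines(g,[np.round(q*8).astype(int).reshape(-1,1,2)],True,col,1,cv2.LINE_AA,3)
    cv2.imwrite(out,g)
E
cat > fit1.py <<'E'
from h import *
np.set_printoptions(precision=4,suppress=True)
T=lambda x,y:((x+.5)/4+260-.5,(y+.5)/4+160-.5); S=lambda x,y:((x+.5)/5+255-.5,(y+.5)/5+195-.5)
obs=[('L',(308,138),(206,333)),('M',(391,215),(342,291)),('R',(487,303),(480,260))]
blkT=[T(*p) for p in[(567,116),(711,80),(747,222),(612,258)]]; blkS=[S(*p) for p in[(695,432),(800,535),(680,630),(565,520)]]
def model(v):
    x,y,yaw,cx,cy,cz=v; ex,ey,n=axes(yaw); O=np.array([x,y,0])
    cap=lambda k,pr:O+cx*ex+(cy+.07*k)*ey+np.array([0,0,cz])-n*(.01*pr)
    return O,ex,ey,n,dict(L=cap(-1,1),M=cap(0,0),R=cap(1,0))
def res(v):
    O,ex,ey,n,c=model(v);r=[]
    bl=np.array([O+(-.04+a)*ex+(.182+b)*ey+[0,0,.045] for a,b in[(-.04,-.04),(-.04,.04),(.04,.04),(.04,-.04)]])
    r+=[proj('top',bl)-blkT,proj('side',bl)-blkS]
    for k,s,t in obs: r+=[proj('side',c[k])-S(*s),proj('top',c[k])-T(*t)]
    return np.concatenate(r).ravel()
sol=least_squares(res,[.5336,-.0162,np.radians(-165),-.008,0,.12],loss='soft_l1')
if __name__=='__main__':
    print(sol.x,np.degrees(sol.x[2]));print(res(sol.x).reshape(-1,2))
    O,ex,ey,n,c=model(sol.x);print(c)
    polys=[]
    for k in c: polys+=[(circ(c[k],n,.016),(0,0,255)),(circ(c[k]-.008*n,n,.016),(0,255,0))]
    bb=O-.04*ex+.182*ey; polys+=[(np.array([bb+a*ex+b*ey+[0,0,.045] for a,b in[(-.04,-.04),(-.04,.04),(.04,.04),(.04,-.04)]]),(0,0,255))]
    polys+=[(circ(bb+[0,0,.0575],np.array([0,0,1.]),.017),(255,0,0))]
    draw(cv2.imread('pics/top0.png'),'top',polys,280,170,180,120,4.4,'pics/o1.png')
    draw(cv2.imread('pics/side0.png'),'side',polys,290,205,140,125,4.8,'pics/o2.png')
E
python3 fit1.py
```

```text
[ 0.5374 -0.0135 -2.899  -0.0054 -0.001   0.122 ] -166.09830059436564
[[-0.2082 -0.5035]
 [ 0.4693 -0.1392]
 [ 1.18    0.5733]
 [-2.0356  0.2986]
 [-0.684  -0.4789]
 [ 1.4916  1.6683]
 [-0.1333  0.1414]
 [ 0.0312 -2.0102]
 [-0.9783  0.704 ]
 [ 0.0365  0.6303]
 [ 1.0759 -0.7594]
 [-0.0728 -0.0184]
 [ 0.1158  0.0604]
 [-0.0388 -0.4158]]
{'L': array([0.5208, 0.0556, 0.1133]), 'M': array([ 0.5424, -0.0111,  0.122 ]), 'R': array([ 0.5592, -0.0791,  0.122 ])}
```

View pics/o1.png

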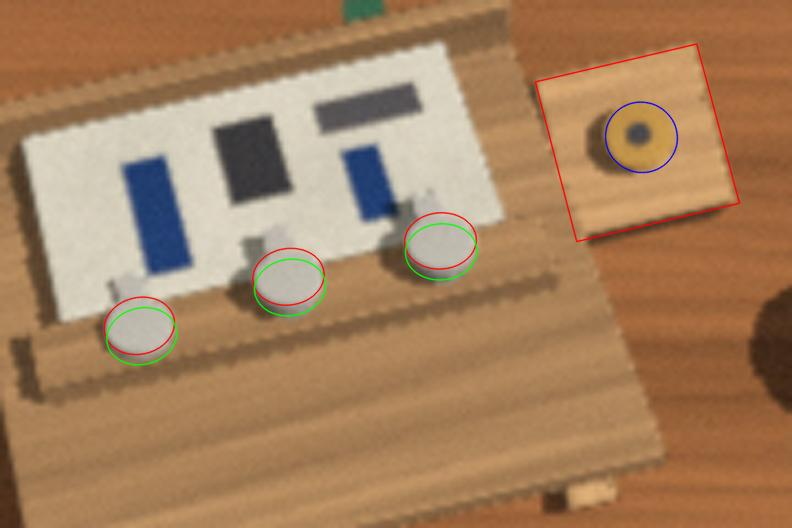

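View pics/o2.png

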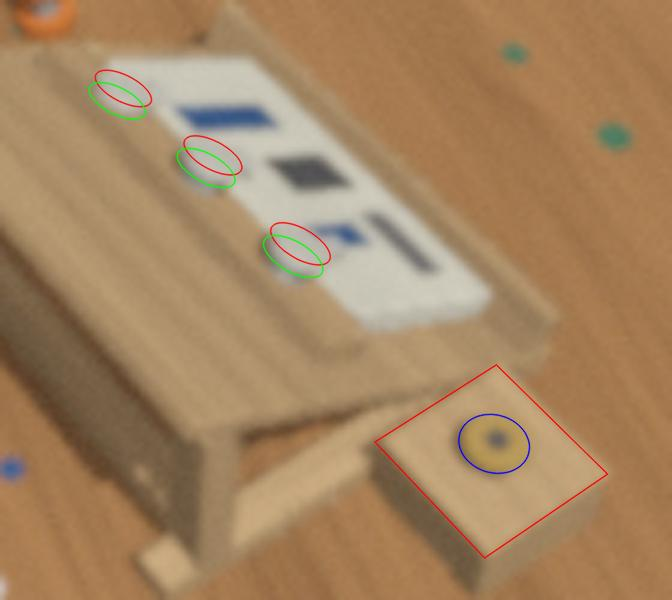

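```bash
sed -i "s/^obs=.*/obs=[('L',(303,149),(207,340)),('M',(388,226),(342,296)),('R',(482,312),(480,265))]/" fit1.py; python3 fit1.py
```

```text
[ 0.5368 -0.0138 -2.8953 -0.004  -0.0014  0.1159] -165.8893029731459
[[-0.2365 -0.4132]
 [ 0.4064 -0.1801]
 [ 1.2511  0.4996]
 [-1.9291  0.3582]
 [-0.7672 -0.4738]
 [ 1.4956  1.612 ]
 [-0.0394  0.1732]
 [ 0.0252 -1.9203]
 [-0.7726  0.5222]
 [ 0.0583  0.3975]
 [ 0.8673 -0.9605]
 [-0.0055  0.1911]
 [ 0.2977  0.2151]
 [-0.1737 -0.2906]]
{'L': array([0.5185, 0.0552, 0.1073]), 'M': array([ 0.5404, -0.0115,  0.1159]), 'R': array([ 0.5574, -0.0794,  0.1159])}
```

View pics/o1.png

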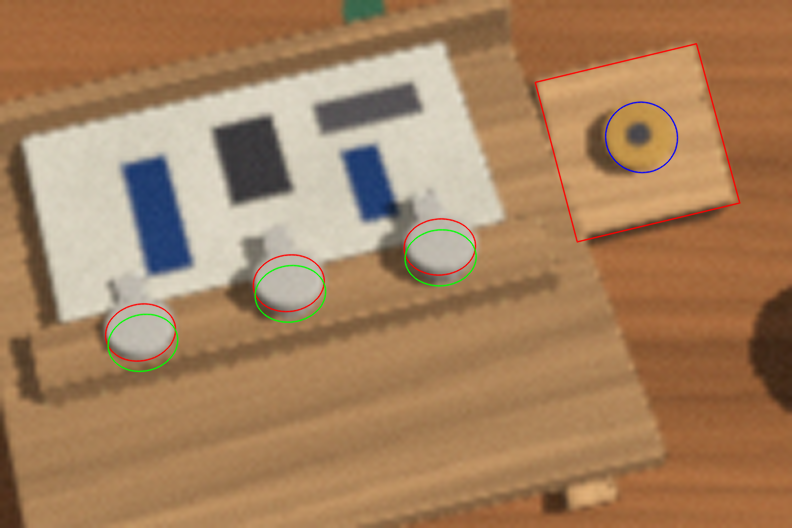

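View pics/o2.png

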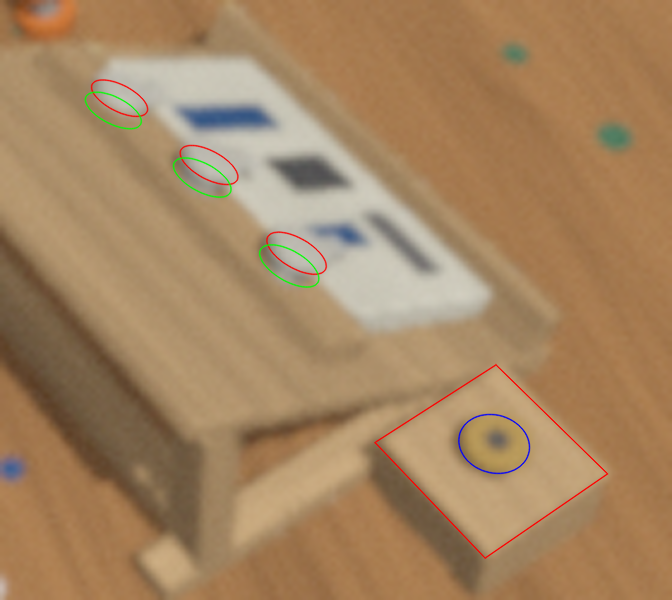

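```bash
cat > tool.py <<'E'
from h import *
import sys
x,y,yaw=float(sys.argv[1]),float(sys.argv[2]),np.radians(float(sys.argv[3]))
def sq(z): 
    a=np.array([np.cos(yaw),np.sin(yaw),0]);b=np.array([-np.sin(yaw),np.cos(yaw),0])
    return np.array([np.array([x,y,z])+.013*(i*a+j*b) for i,j in[(1,1),(1,-1),(-1,-1),(-1,1)]])
Z=np.array([0,0,1.]); c=np.array([x,y,0])
P=[(sq(.098),(0,0,255)),(sq(.036),(0,255,0)),(circ(c+[0,0,.018],Z,.018),(255,0,0)),(circ(c+[0,0,.006],Z,.018),(255,0,0)),(circ(np.array([.5735,.321,.006]),Z,.045),(0,255,255))]
a=cv2.imread('pics/top0.png');b=cv2.imread('pics/side0.png')
draw(a,'top',P,140,190,90,75,6,'/tmp/a.png');draw(b,'side',P,270,140,70,75,6,'/tmp/b.png')
A,B=cv2.imread('/tmp/a.png'),cv2.imread('/tmp/b.png')
A=cv2.resize(A,None,fx=.77,fy=.77) if 0 else A
g=np.zeros((450,800,3),np.uint8); g[:,:A.shape[1]][:, :]=A[:450]; w=800-A.shape[1]; g[:,A.shape[1]:]=B[:450,60:60+w]; cv2.imwrite('pics/'+sys.argv[4],g)
E
python3 tool.py .568 .3275 43 p1.png
```

```text
(no output)
```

View pics/p1.png

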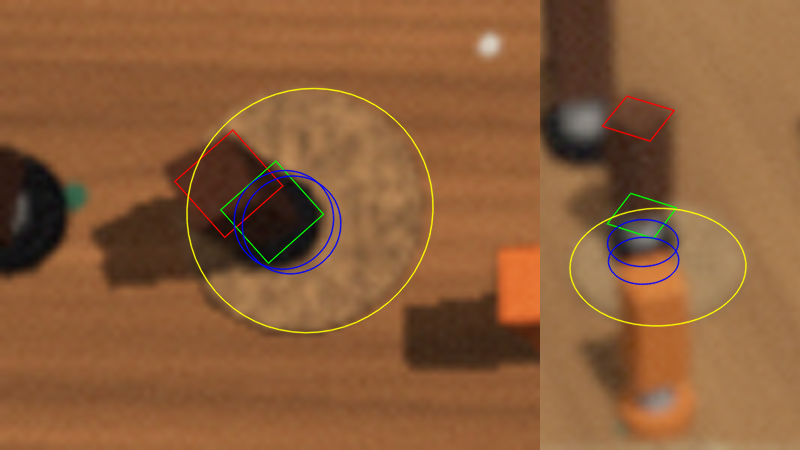

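```bash
sed -i 's/.5735,.321,.006/.574,.323,.006/' tool.py; python3 tool.py .569 .3315 41 p2.png
```

```text
(no output)
```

View pics/p2.png

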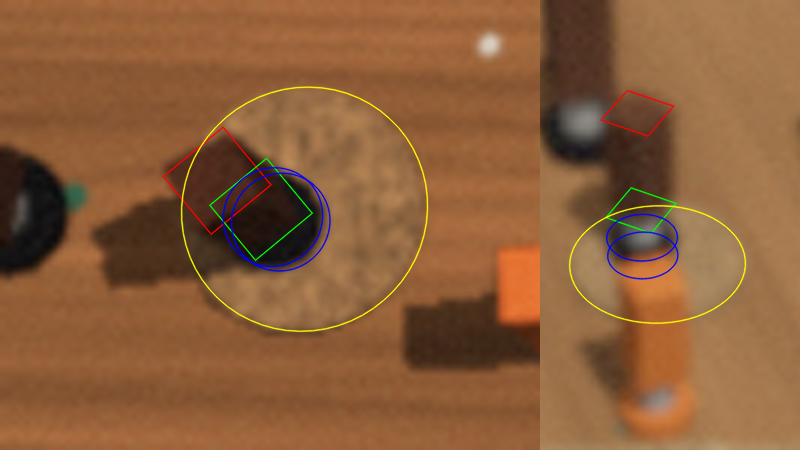

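The tool sits at about (0.568, 0.331) with its faces at about 41°. Next is a planning helper and the first move.

```bash
cat > plan.py <<'E'
from h import *
np.set_printoptions(precision=4,suppress=True)
def down(phi):
    c,s=np.cos(phi),np.sin(phi); return R.from_matrix(np.array([[c,s,0],[s,-c,0],[0,0,-1.]]).T)
def along(a,phi): # z=a (approach), x closest to heading phi
    a=np.array(a)/np.linalg.norm(a); x=np.array([np.cos(phi),np.sin(phi),0]); x-=a*(x@a); x/=np.linalg.norm(x)
    return R.from_matrix(np.array([x,np.cross(a,x),a]).T)
def go(pos,rot,s=None):
    s=s or bot.state(); r0=rq(s['ee_rot']); d=r0.inv().apply(np.array(pos)-s['tcp_pos'])*1e3; w=(r0.inv()*rot).as_rotvec()
    print('t%.2f'%s['t'],'tcp',s['tcp_pos'],'F',s['force'],'gap',round(s['finger_gap']*85.4,1),'q',s['qpos'])
    print('shift',d.round(1),'|%.0f|'%np.linalg.norm(d),'turn',w.round(4),'deg %.1f'%np.degrees(np.linalg.norm(w)))
    return d,w
E
python3 - <<'E'
from plan import *
go([.5675,.331,.16],down(np.radians(41.5)))
E
```

```text
t0.10 tcp [0.2601 0.6223 0.2304] F [-0.0177 -1.2667 -0.0312] gap 85.0 q [-1.2831  0.4778  0.0223  1.5564 -0.0115  1.1093 -0.0831]
shift [-150.1  396.    70.7] |429| turn [0.0005 0.0016 0.4507] deg 25.8
```

>>> drive_tool([
  [-5,13,2,0,0,0.02],
  [-15,40,7,0,0,0.06],
  [-28,75,13,0,0,0.1],
  [-41,110,19,0,0,0.14],
  [-55,145,26,0,0,0.18],
  [-68,180,32,0,0,0.22],
  [-81,215,38,0,0,0.26],
  [-95,250,45,0,0,0.3],
  [-106,280,50,0,0,0.34],
  [-112,296,53,0,0,0.38],
], grip=62)

```text
t: 0.93
tcp_pos: [0.4938, 0.3986, 0.1768]
ee_rot: [0.002, 0.924, 0.383, -0.001]
force: [0.5, -0.8, -0.1]
finger_gap: 0.723
```

```bash
python3 - <<'E'
from plan import *
go([.5675,.331,.14],down(np.radians(41.5)))
E
```

```text
t0.93 tcp [0.4938 0.3986 0.1768] F [ 0.4898 -0.818  -0.1156] gap 61.7 q [-0.9069  0.468   0.173   1.7171 -0.0899  0.9674  0.0846]
shift [ 4.4 99.8 37.2] |107| turn [0.0037 0.003  0.0612] deg 3.5
```

>>> drive_tool([
  [0,8,3,0,0,0.01],
  [1,22,8,0,0,0.02],
  [2,40,15,0,0,0.03],
  [3,58,21,0,0,0.04],
  [3,74,27,0,0,0.05],
  [4,88,32,0,0,0.06],
  [4,96,35,0.004,0.003,0.061],
  [4,100,37,0.004,0.003,0.061],
  [4,100,37,0.004,0.003,0.061],
  [4,100,37,0.004,0.003,0.061],
])

```text
t: 1.77
tcp_pos: [0.5669, 0.3314, 0.1402]
ee_rot: [-0.0, 0.935, 0.355, -0.0]
force: [-0.2, 0.2, 0.3]
finger_gap: 0.725
```

```bash
python3 - <<'E'
from plan import *
go([.5675,.331,.047],down(np.radians(41.5)))
a,b=eyes.grab_frame('top'),eyes.grab_frame('side')
crop(a,'pics/g1.png',110,170,130,110,5)
crop(b,'pics/g2.png',250,80,110,120,5)
E
```

```text
t1.77 tcp [0.5669 0.3314 0.1402] F [-0.2488  0.1852  0.3223] gap 61.9 q [-0.76    0.5424  0.191   1.6928 -0.1249  0.9183  0.2055]
shift [ 0.2  0.7 93.2] |93| turn [-0.001  -0.0001  0.001 ] deg 0.1
```

View pics/g1.png

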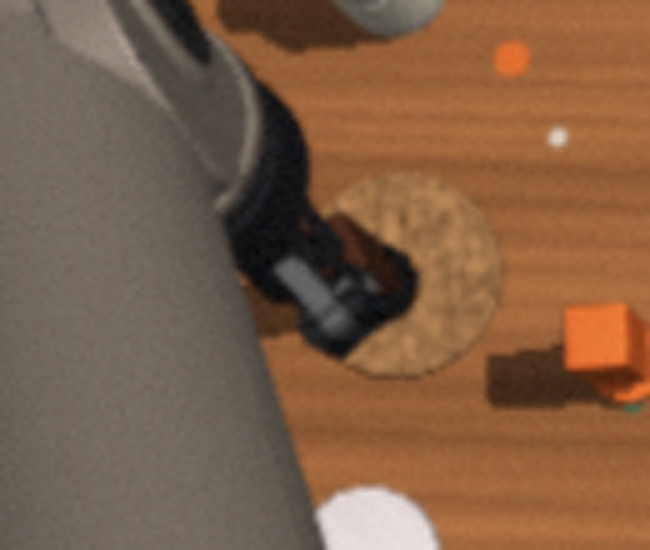

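View pics/g2.png

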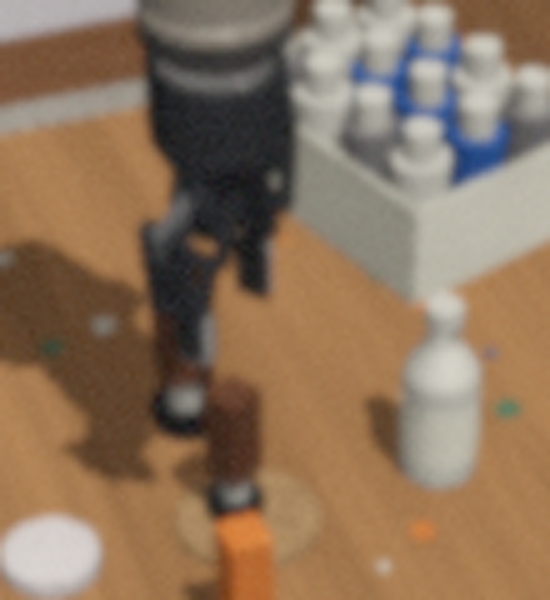

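The fingers straddle the tool, one at (185,290) and the other at (255,270) in the side crop, with the tool below between them. I'll descend now.

>>> drive_tool([
  [0,1,8,0,0,0],
  [0,1,20,0,0,0],
  [0,1,33,0,0,0],
  [0,1,46,0,0,0],
  [0,1,59,0,0,0],
  [0,1,72,0,0,0],
  [0,1,83,0,0,0],
  [0,1,90,0,0,0],
  [0,1,93,0,0,0],
  [0,1,93,0,0,0],
])

```text
t: 2.7
tcp_pos: [0.567, 0.331, 0.0465]
ee_rot: [-0.0, 0.935, 0.355, -0.001]
force: [-0.2, -0.6, 0.2]
finger_gap: 0.727
```

```bash
python3 - <<'E'
from plan import *
go([.5675,.331,.047],down(np.radians(41.5)))
a,b=eyes.grab_frame('top'),eyes.grab_frame('side')
crop(b,'pics/g3.png',250,80,110,120,5)
E
```

```text
t2.70 tcp [0.567  0.331  0.0465] F [-0.1815 -0.6264  0.1777] gap 62.1 q [-0.7403  0.6602  0.1653  1.7402 -0.1494  0.7544  0.2262]
shift [ 0.4  0.3 -0.5] |1| turn [-0.0012  0.0008  0.0018] deg 0.1
```

View pics/g3.png

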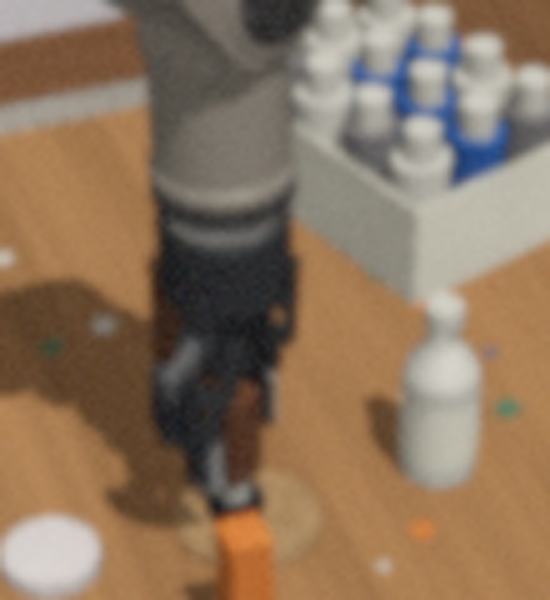

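>>> drive_tool([
  [0,0,0,0,0,0],
  [0,0,0,0,0,0],
  [0,0,0,0,0,0],
  [0,0,0,0,0,0],
  [0,0,0,0,0,0],
  [0,0,0,0,0,0],
  [0,0,0,0,0,0],
  [0,0,0,0,0,0],
  [0,0,0,0,0,0],
  [0,0,0,0,0,0],
], grip=10, squeeze=80)

```text
t: 3.63
tcp_pos: [0.5685, 0.3319, 0.049]
ee_rot: [-0.001, 0.935, 0.355, 0.001]
force: [-1.1, -0.5, 5.5]
finger_gap: 0.334
```

```bash
python3 - <<'E'
from plan import *
go([.5675,.331,.147],down(np.radians(41.5)))
a,b=eyes.grab_frame('top'),eyes.grab_frame('side')
crop(b,'pics/g4.png',250,80,110,120,5)
E
```

```text
t3.63 tcp [0.5685 0.3319 0.049 ] F [-1.1337 -0.4993  5.4876] gap 28.6 q [-0.7404  0.6574  0.1658  1.7383 -0.1493  0.7551  0.2261]
shift [ -1.   -0.1 -98. ] |98| turn [-0.0008 -0.0032  0.0017] deg 0.2
```

View pics/g4.png

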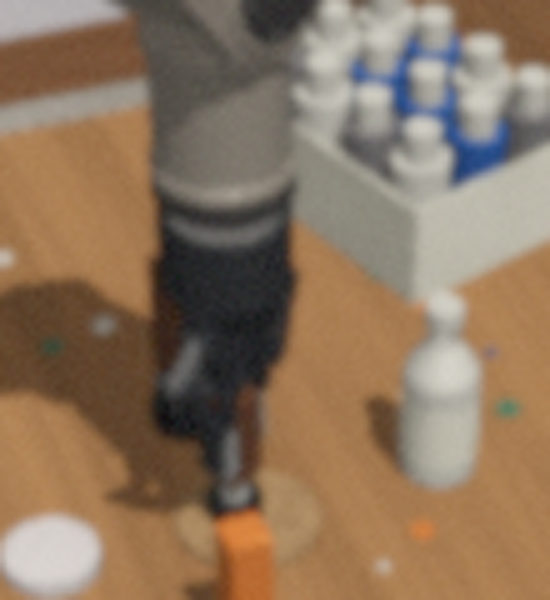

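>>> drive_tool([
  [0,0,-5,0,0,0],
  [0,0,-15,0,0,0],
  [0,0,-30,0,0,0],
  [0,0,-48,0,0,0],
  [0,0,-68,0,0,0],
  [0,0,-90,0,0,0],
  [0,0,-112,0,0,0],
  [0,0,-132,0,0,0],
  [0,0,-150,0,0,0],
  [0,0,-160,0,0,0],
])

```text
t: 4.57
tcp_pos: [0.5688, 0.3316, 0.2118]
ee_rot: [-0.001, 0.935, 0.355, 0.003]
force: [0.1, 0.2, -2.0]
finger_gap: 0.332
```

```bash
python3 - <<'E'
from plan import *
go([.621,-.1797,.20],down(np.radians(0)))
E
```

```text
t4.57 tcp [0.5688 0.3316 0.2118] F [ 0.0773  0.2406 -1.9614] gap 28.3 q [-0.7714  0.4681  0.2077  1.6336 -0.1092  1.0453  0.1947]
shift [-300.4  417.1    9.8] |514| turn [-0.0026 -0.0055  0.7258] deg 41.6
```

>>> drive_tool([
  [-6,8,0,0,0,0.02],
  [-18,25,1,0,0,0.05],
  [-36,50,1,0,0,0.09],
  [-55,76,2,0,0,0.14],
  [-74,103,2,0,0,0.19],
  [-95,132,3,0,0,0.24],
  [-116,161,4,0,0,0.29],
  [-136,189,4,0,0,0.34],
  [-155,215,5,0,0,0.39],
  [-172,239,5,0,0,0.43],
])

```text
t: 5.4
tcp_pos: [0.5967, 0.0334, 0.2039]
ee_rot: [-0.001, 0.99, 0.144, 0.001]
force: [0.9, -0.2, -1.9]
finger_gap: 0.334
```

```bash
python3 - <<'E'
from plan import *
go([.621,-.1797,.17],down(np.radians(0)))
E
```

```text
t5.40 tcp [0.5967 0.0334 0.2039] F [ 0.8668 -0.1892 -1.8737] gap 28.5 q [-0.4483  0.3918  0.3759  1.7963 -0.1718  0.9842  0.2851]
shift [-37.3 211.3  33.5] |217| turn [-0.0022 -0.0011  0.288 ] deg 16.5
```

>>> drive_tool([
  [-4,22,3,0,0,0.04],
  [-9,50,8,0,0,0.08],
  [-14,80,12,0,0,0.12],
  [-20,110,17,0,0,0.16],
  [-25,140,22,0,0,0.2],
  [-29,167,26,0,0,0.24],
  [-33,188,30,0,0,0.27],
  [-36,203,32,-0.002,-0.001,0.288],
  [-37,211,33,-0.002,-0.001,0.288],
  [-37,211,33,-0.002,-0.001,0.288],
])

```text
t: 6.23
tcp_pos: [0.6197, -0.1822, 0.1696]
ee_rot: [0.0, 1.0, -0.002, -0.001]
force: [-0.2, 0.2, -2.9]
finger_gap: 0.34
```

```bash
python3 - <<'E'
from plan import *
go([.621,-.1797,.17],down(np.radians(0)))
a,b=eyes.grab_frame('top'),eyes.grab_frame('side')
cv2.imwrite('pics/b_top.png',a);cv2.imwrite('pics/b_side.png',b)
crop(a,'pics/b1.png',280,140,200,150,4)
crop(b,'pics/b2.png',330,190,130,130,4.6)
E
```

```text
t6.23 tcp [ 0.6197 -0.1822  0.1696] F [-0.1599  0.1956 -2.8727] gap 29.1 q [-0.1424  0.5244  0.4636  1.7106 -0.2727  0.9728  0.4189]
shift [ 1.3 -2.5 -0.5] |3| turn [ 0.0009  0.0019 -0.0036] deg 0.2
```

View pics/b1.png

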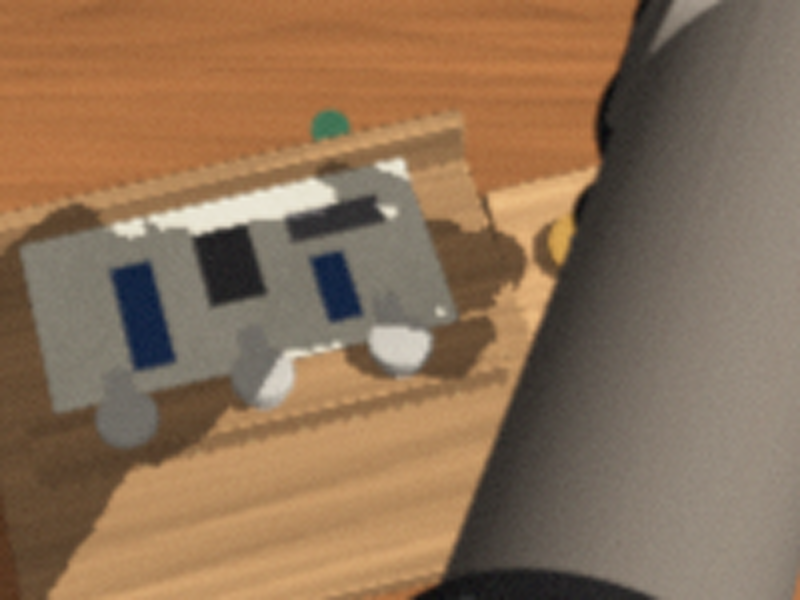

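View pics/b2.png

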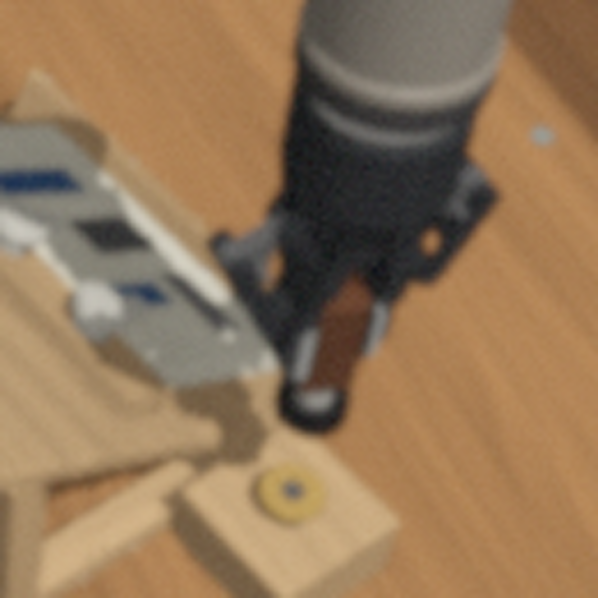

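```bash
cat > ov.py <<'E'
from plan import *
def toolpolys(s,off=.043,dx=0,dy=0,yaw=0):
    r=rq(s['ee_rot']); p=s['tcp_pos']; M=r.as_matrix()
    ax=-M[:,2]; f=p-off*ax+dx*M[:,0]+dy*M[:,1]
    sq=lambda h:np.array([f+h*ax+.013*(i*M[:,0]+j*M[:,1]) for i,j in[(1,1),(1,-1),(-1,-1),(-1,1)]])
    return f,[(circ(f,ax,.018),(255,0,0)),(circ(f+.012*ax,ax,.018),(255,0,0)),(sq(.03),(0,255,0)),(sq(.092),(0,0,255))]
E
python3 - <<'E'
from ov import *
f,P=toolpolys(bot.state());print(f)
b=np.array([.621,-.1797,.0575]); P.append((circ(b,np.array([0,0,1.]),.017),(255,0,255)))
draw(cv2.imread('pics/b_side.png'),'side',P,355,220,100,90,6,'pics/b3.png')
draw(cv2.imread('pics/b_top.png'),'top',P,380,170,80,80,6,'pics/b4.png')
E
```

```text
[ 0.6208 -0.1783  0.1271]
```

View pics/b3.png

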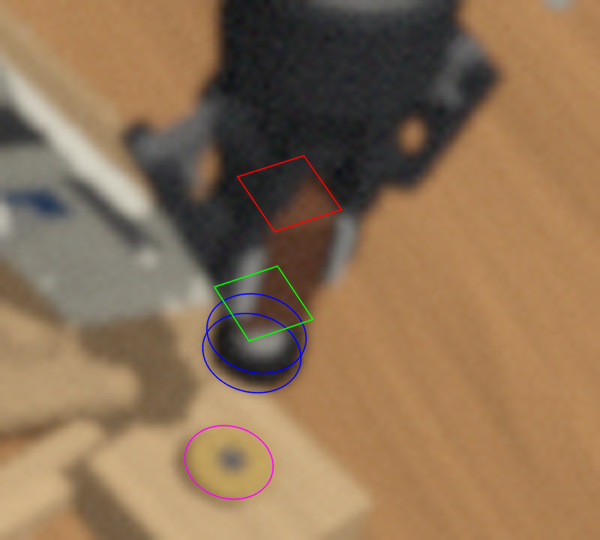

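View pics/b4.png

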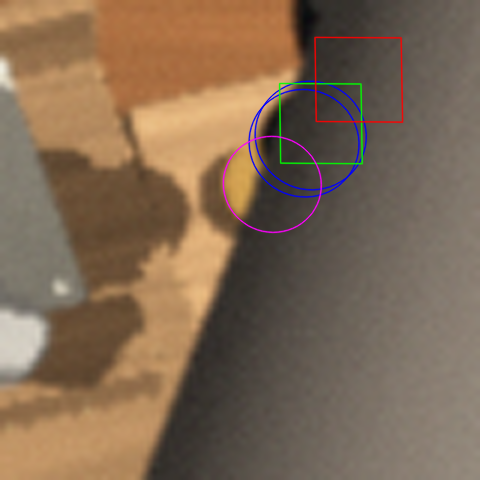

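```bash
python3 - <<'E'
from ov import *
f,P=toolpolys(bot.state())
for n in('side','top'):
    print(n,[(proj(n,f+np.eye(3)[i]*.001)-proj(n,f))[0].round(2) for i in range(3)])
e=cv2.imread('pics/b_side.png')
draw(e,'side',[],385,262,30,30,20,'pics/b5.png'); print((proj('side',P[0][0])-[384.5,261.5]).mean(0)*20,(proj('side',P[1][0])-[384.5,261.5]).mean(0)*20)
E
```

```text
side [array([ 0.4 , -0.14]), array([-0.22, -0.34]), array([ 0.06, -0.27])]
top [array([-0.01, -0.5 ]), array([-0.51, -0.  ]), array([ 0.09, -0.11])]
[239.4779 336.2045] [254.8146 271.1347]
```

View pics/b5.png

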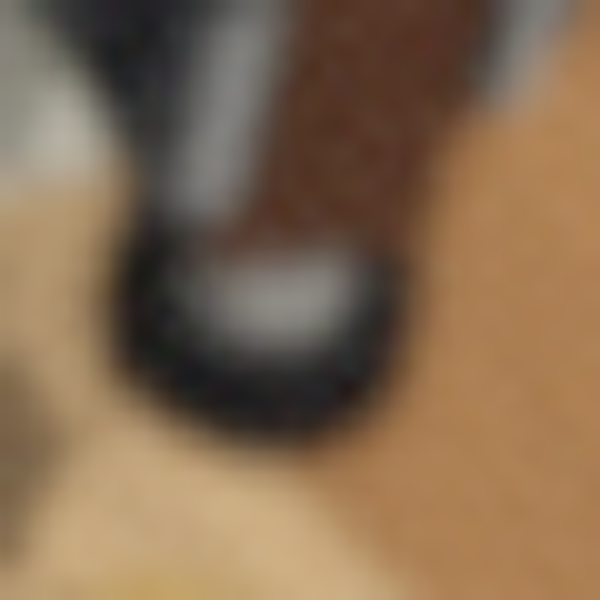

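```bash
python3 - <<'E'
from ov import *
s=bot.state(); f,P=toolpolys(s);print(f,rq(s['ee_rot']).as_matrix()[:,2])
go([.621,-.1797,.11],down(0))
E
```

```text
[ 0.6208 -0.1783  0.1271] [-0.0008  0.0012 -1.    ]
t6.33 tcp [ 0.6209 -0.1784  0.1701] F [ 0.6297  1.4798 -3.1019] gap 28.7 q [-0.1455  0.5231  0.4607  1.7103 -0.2732  0.9733  0.418 ]
shift [ 0.2  1.4 60.1] |60| turn [-0.0012  0.0008  0.0008] deg 0.1
```

```bash
cat > look.py <<'E'
from ov import *
import sys
# settled look; args: bx by bz nflag tag x0 y0 w
def look(tag,targets,off=.043,dx=0,dy=0,w=60,k=6.6):
    s=bot.state(); a=eyes.grab_frame('top'); b=eyes.grab_frame('side'); s2=bot.state()
    print('drift',(s2['tcp_pos']-s['tcp_pos'])*1e3)
    f,P=toolpolys(s2,off,dx,dy); print('foot',f)
    cv2.imwrite(f'pics/{tag}_top.png',a);cv2.imwrite(f'pics/{tag}_side.png',b)
    P=P+targets; c=targets[0][0].mean(0); o=[]
    for n,im in(('top',a),('side',b)):
        m=proj(n,(f+c)/2)[0].astype(int)-w//2
        draw(im,n,P,m[0],m[1],w,w,k,'/tmp/x.png');o.append(cv2.imread('/tmp/x.png'))
    cv2.imwrite(f'pics/{tag}.png',np.hstack(o))
E
python3 - <<'E'
from look import *
look('c1',[(circ(np.array([.621,-.1797,.0575]),np.array([0,0,1.]),.017),(255,0,255))])
E
```

```text
drift [0.5698 1.1208 0.3325]
foot [ 0.6214 -0.1772  0.1274]
```

View pics/c1.png

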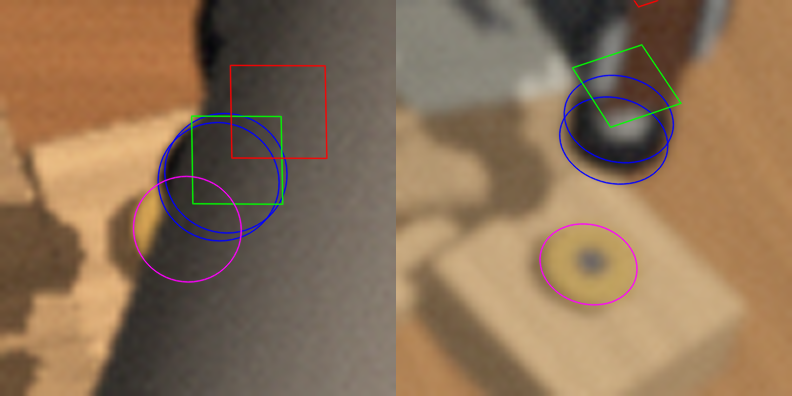

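```bash
python3 - <<'E'
from plan import *
go([.620,-.1798,.108],down(0))
E
```

```text
t6.43 tcp [ 0.6214 -0.1773  0.1704] F [ 0.1228  0.6976 -2.2006] gap 28.3 q [-0.1469  0.5226  0.4602  1.71   -0.2732  0.9732  0.418 ]
shift [-1.5  2.6 62.4] |62| turn [-0.0014 -0.      0.0027] deg 0.2
```

>>> drive_tool([
  [0,1,6,0,0,0],
  [-1,1,15,0,0,0],
  [-1,2,26,0,0,0],
  [-1.5,2.5,37,0,0,0],
  [-1.5,2.5,47,0,0,0],
  [-1.5,2.5,55,0,0,0],
  [-1.5,2.5,60,-0.001,0,0.003],
  [-1.5,2.5,62,-0.001,0,0.003],
  [-1.5,2.5,62,-0.001,0,0.003],
  [-1.5,2.5,62,-0.001,0,0.003],
])

```text
t: 7.27
tcp_pos: [0.6202, -0.1798, 0.1086]
ee_rot: [-0.0, 1.0, -0.0, 0.0]
force: [0.2, 0.6, -2.8]
finger_gap: 0.333
```

```bash
python3 - <<'E'
from look import *
look('c2',[(circ(np.array([.6203,-.1803,.0575]),np.array([0,0,1.]),.017),(255,0,255))],.040,.0004,.0005)
go([.620,-.1798,.098],down(0))
E
```

```text
drift [ 0.1881 -0.0015  0.3948]
foot [ 0.6209 -0.1803  0.069 ]
t7.37 tcp [ 0.6204 -0.1799  0.109 ] F [ 0.6953 -0.3481 -1.7916] gap 28.5 q [-0.1198  0.5934  0.4294  1.7538 -0.3126  0.8612  0.4498]
shift [-0.4 -0.  11. ] |11| turn [-0.0003 -0.0011 -0.0004] deg 0.1
```

View pics/c2.png

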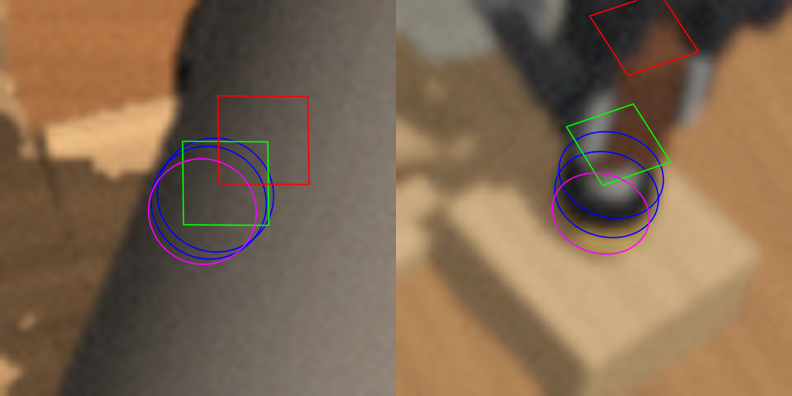

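>>> drive_tool([
  [-1,0,2,0,0,0],
  [-1.4,0,4,0,0,0],
  [-1.4,0,6,0,0,0],
  [-1.4,0,8,0,0,0],
  [-1.4,0,10,0,0,0],
  [-1.4,0,12,0,0,0],
  [-1.4,0,14,0,0,0],
  [-1.4,0,15,0,0,0],
  [-1.4,0,16,0,0,0],
  [-1.4,0,16,0,0,0],
])

```text
t: 8.2
tcp_pos: [0.6191, -0.18, 0.0935]
ee_rot: [-0.0, 1.0, -0.0, 0.001]
force: [-1.6, 0.7, 3.9]
finger_gap: 0.334
```

```bash
python3 - <<'E'
from plan import *
go([.619,-.1798,.088],down(0))
E
```

```text
t8.20 tcp [ 0.6191 -0.18    0.0935] F [-1.5583  0.7091  3.949 ] gap 28.5 q [-0.1126  0.611   0.42    1.7652 -0.3228  0.8325  0.4586]
shift [-0.1 -0.2  5.5] |6| turn [-0.0004 -0.0014 -0.0005] deg 0.1
```

>>> drive_tool([
  [0,0,0.5,0,0,0],
  [0,0,1,0,0,0],
  [0,0,1.5,0,0,0],
  [0,0,2,0,0,0],
  [0,0,2.5,0,0,0],
  [0,0,3,0,0,0],
  [0,0,3.5,0,0,0],
  [0,0,4,0,0,0],
  [0,0,4,0,0,0],
  [0,0,4,0,0,0],
])

```text
t: 9.03
tcp_pos: [0.6195, -0.1804, 0.0926]
ee_rot: [-0.001, 1.0, -0.0, 0.001]
force: [-8.4, 2.3, 25.2]
finger_gap: 0.333
```

```bash
python3 - <<'E'
from look import *
look('c3',[(circ(np.array([.6203,-.1803,.055]),np.array([0,0,1.]),.017),(255,0,255))],.040,.0004,.0005)
go([.619,-.1798,.088],down(0))
E
```

```text
drift [0.0134 0.0002 0.027 ]
foot [ 0.62   -0.1808  0.0527]
t9.13 tcp [ 0.6195 -0.1804  0.0927] F [-9.6389  3.9581 25.2101] gap 28.5 q [-0.1108  0.6122  0.4189  1.7653 -0.3249  0.8303  0.4607]
shift [-0.5 -0.6  4.7] |5| turn [-0.0013 -0.0028 -0.0009] deg 0.2
```

View pics/c3.png

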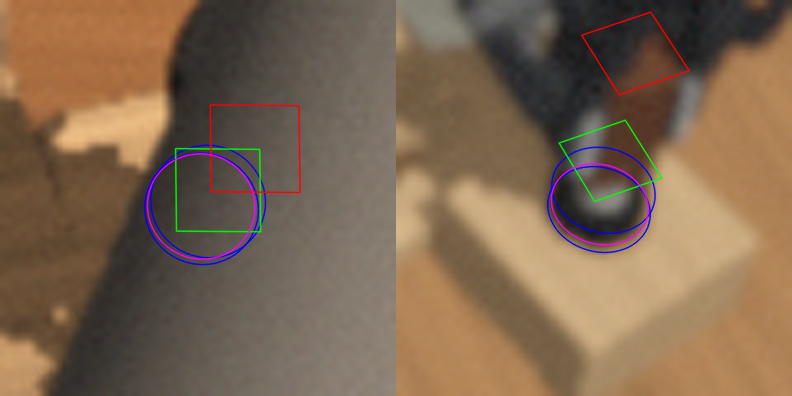

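>>> drive_tool([
  [0,0,-4,0,0,0],
  [0,0,-8,0,0,0],
  [0,0,-14,0,0,0],
  [0,0,-24,0,0,0],
  [0,0,-36,0,0,0],
  [0,0,-50,0,0,0],
  [0,0,-66,0,0,0],
  [0,0,-82,0,0,0],
  [0,0,-94,0,0,0],
  [0,0,-100,0,0,0],
])

```text
t: 9.97
tcp_pos: [0.6203, -0.181, 0.1955]
ee_rot: [-0.0, 1.0, -0.001, 0.003]
force: [-0.7, -1.1, -2.2]
finger_gap: 0.336
```

```bash
python3 - <<'E'
from look import *
Z=np.array([0,0,1.])
look('c4',[(circ(np.array([.6203,-.1803,.050]),Z,.017),(255,0,255))],.0427,w=70,k=5.7)
b=cv2.imread('pics/c4_side.png');b0=cv2.imread('pics/side0.png')
o=[]
for im in(b0,b):
    draw(im,'side',[(circ(np.array([.6203,-.1803,.050]),Z,.017),(255,0,255)),(circ(np.array([.6203,-.1803,.045]),Z,.017),(255,0,0))],374,278,40,40,10,'/tmp/x.png');o.append(cv2.imread('/tmp/x.png'))
cv2.imwrite('pics/c5.png',np.hstack(o))
E
```

```text
drift [-0.256   0.2125 -1.1728]
foot [ 0.6202 -0.1807  0.1516]
```

View pics/c5.png

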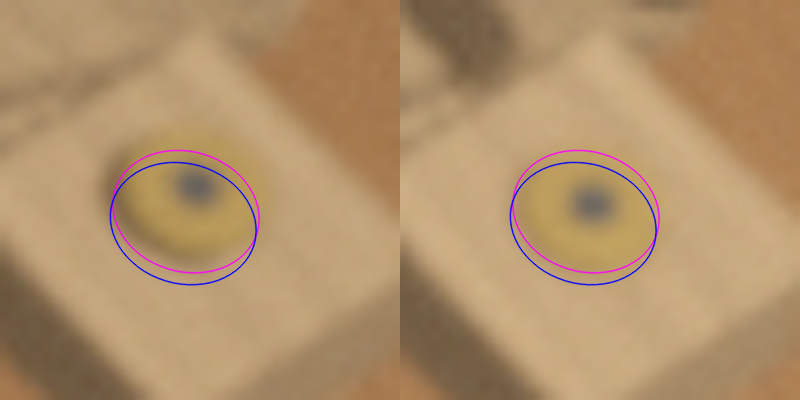

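View pics/c4.png

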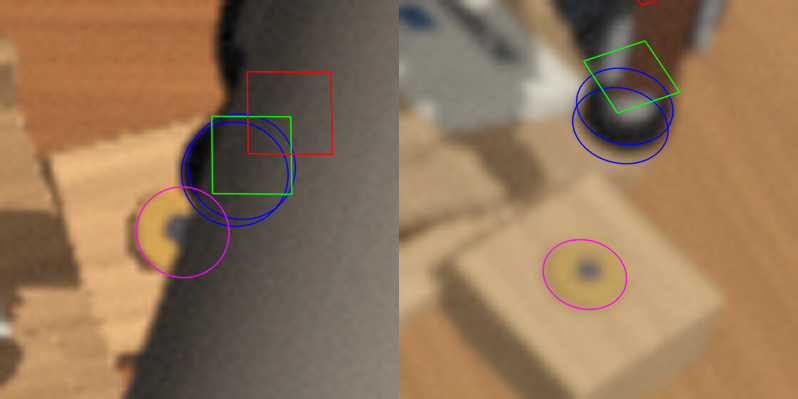

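The bushing is seated: in the side crop its flange now lies flush and the shadow gap is gone. Next I'll refine the cap positions on the undisturbed first pictures.

```bash
cat > capov.py <<'E'
from h import *
import sys
ex,ey,n=axes(np.radians(-165.9))
M=np.array([float(v) for v in sys.argv[1:4]])
def caps(M): return [M-.07*ey-.01*n, M, M+.07*ey]
o=[]
for cam in('top','side'):
    im=cv2.imread(f'pics/{cam}0.png')
    for c in caps(M):
        m=(proj(cam,c)[0]).astype(int)-12
        draw(im,cam,[(circ(c,n,.016),(0,0,255)),(circ(c-.008*n,n,.016),(0,160,0))],m[0],m[1],24,24,11,'/tmp/x.png');o.append(cv2.imread('/tmp/x.png'))
cv2.imwrite('pics/'+sys.argv[4],np.vstack([np.hstack(o[:3]),np.hstack(o[3:])]))
E
python3 capov.py .5412 -.0113 .1185 k1.png
```

```text
(no output)
```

View pics/k1.png

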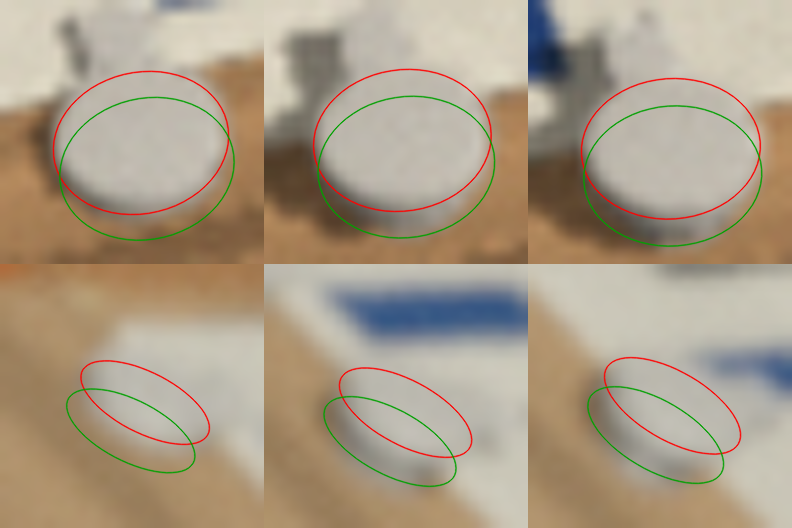

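```bash
cat > tgt.py <<'E'
from look import *
ex,ey,n=axes(np.radians(-165.9))
capM=np.array([.5417,-.0113,.1185]); capR=capM+.07*ey
ROT=along(-n,np.radians(14))
def tcp_for(c,h,ox=.0007,oy=.0007,off=.0427):
    m=ROT.as_matrix(); return c+n*(off+h)-ox*m[:,0]-oy*m[:,1]
E
python3 - <<'E'
from tgt import *
print(n,capR); go(tcp_for(capR,.05),ROT)
E
```

```text
[0.4849 0.1218 0.866 ] [ 0.5588 -0.0792  0.1185]
t10.07 tcp [ 0.62   -0.1808  0.1943] F [ 0.0623 -0.113  -2.0903] gap 28.1 q [-0.1518  0.4941  0.4732  1.6953 -0.2609  1.0098  0.4108]
shift [ -17.1 -113.4   -4.8] |115| turn [-0.0654 -0.5263 -0.2394] deg 33.3
```

>>> drive_tool([
  [0,-4,-3,0,-0.02,-0.01],
  [-1,-12,-6,-0.01,-0.07,-0.03],
  [-3,-25,-9,-0.02,-0.13,-0.06],
  [-6,-40,-11,-0.03,-0.2,-0.09],
  [-9,-57,-11,-0.04,-0.28,-0.12],
  [-11,-74,-10,-0.045,-0.35,-0.16],
  [-13,-90,-8,-0.05,-0.42,-0.19],
  [-15,-102,-6,-0.06,-0.48,-0.22],
  [-17,-111,-5,-0.065,-0.515,-0.235],
  [-17,-113,-5,-0.065,-0.526,-0.239],
])

```text
t: 10.9
tcp_pos: [0.6031, -0.0639, 0.1965]
ee_rot: [0.031, 0.958, 0.12, -0.259]
force: [-0.8, 0.6, -2.6]
finger_gap: 0.333
```

>>> drive_tool([
  [0,0,0,0,0,0],
  [0,0,0,0,0,0],
  [0,0,0,0,0,0],
  [0,0,0,0,0,0],
  [0,0,0,0,0,0],
  [0,0,0,0,0,0],
  [0,0,0,0,0,0],
  [0,0,0,0,0,0],
  [0,0,0,0,0,0],
  [0,0,0,0,0,0],
])

```text
t: 11.73
tcp_pos: [0.6031, -0.0639, 0.1965]
ee_rot: [0.031, 0.958, 0.12, -0.259]
force: [0.7, -0.3, -2.7]
finger_gap: 0.334
```

```bash
python3 - <<'E'
from tgt import *
go(tcp_for(capR,.05),ROT)
look('d1',[(circ(capR,n,.016),(255,0,255))],.0427,.0007,.0007,w=70,k=5.7)
E
```

```text
t11.73 tcp [ 0.6031 -0.0639  0.1965] F [ 0.6539 -0.2942 -2.6725] gap 28.5 q [-0.3061  0.7268  0.4283  1.4002 -0.111   1.5712  0.3739]
shift [-2.2  3.3 -1.8] |4| turn [-0.0007  0.0035  0.0059] deg 0.4
drift [-0.013   0.023  -0.0491]
foot [ 0.583  -0.0696  0.1592]
```

View pics/d1.png

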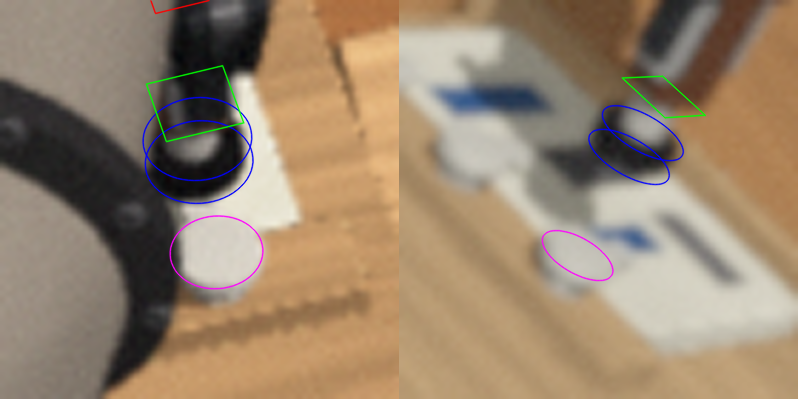

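View pics/d1_side.png

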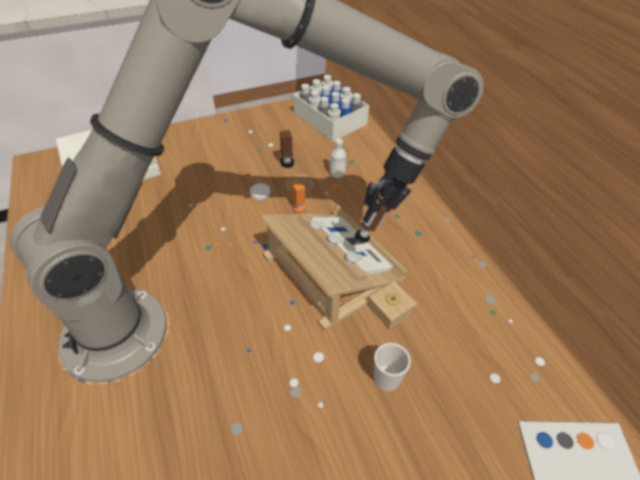

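The overlay matches the pictures: the foot hovers at (199,160) and cap R is at (218,252) in the top crop. I'll centre it and approach.

```bash
python3 - <<'E'
from tgt import *
go(tcp_for(capR,.010),ROT)
E
```

```text
t11.83 tcp [ 0.6031 -0.0639  0.1965] F [ 0.6294 -0.051  -2.6213] gap 28.5 q [-0.3062  0.7269  0.4283  1.4003 -0.111   1.5712  0.3739]
shift [-2.1  3.3 38.2] |38| turn [-0.0007  0.0036  0.0059] deg 0.4
```

>>> drive_tool([
  [-1,1,2,0,0,0],
  [-2,2,6,0,0.002,0.003],
  [-2,3,12,0,0.004,0.006],
  [-2,3,18,0,0.004,0.006],
  [-2,3.3,25,0,0.004,0.006],
  [-2,3.3,31,0,0.004,0.006],
  [-2,3.3,35,0,0.004,0.006],
  [-2,3.3,38,0,0.004,0.006],
  [-2,3.3,38,0,0.004,0.006],
  [-2,3.3,38,0,0.004,0.006],
])

```text
t: 12.67
tcp_pos: [0.5837, -0.0721, 0.1646]
ee_rot: [0.032, 0.959, 0.118, -0.257]
force: [-0.6, 0.5, -0.8]
finger_gap: 0.329
```

```bash
python3 - <<'E'
from tgt import *
go(tcp_for(capR,.0),ROT)
look('d2',[(circ(capR,n,.016),(255,0,255))],.0427,.0007,.0007,w=50,k=8)
E
```

```text
t12.67 tcp [ 0.5837 -0.0721  0.1646] F [-0.5888  0.5308 -0.8253] gap 28.1 q [-0.3044  0.7257  0.425   1.4818 -0.1109  1.4869  0.3752]
shift [-0.1  0.1 10.2] |10| turn [-0.0006 -0.0004  0.    ] deg 0.0
drift [0.2789 0.0495 0.2609]
foot [ 0.5641 -0.0778  0.1275]
```

View pics/d2.png

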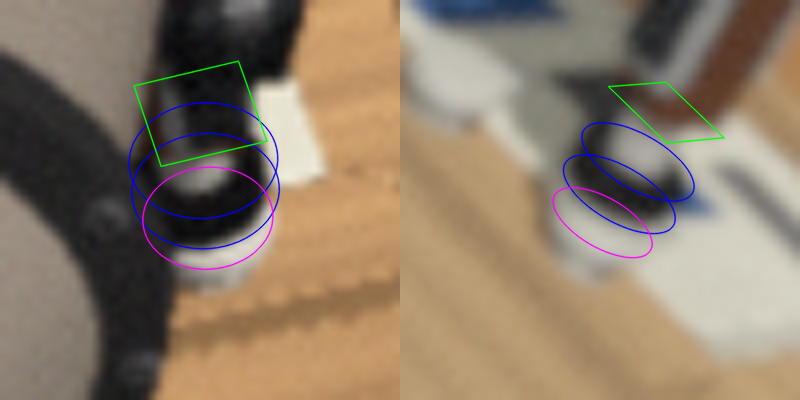

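>>> drive_tool([
  [0,0,2,0,0,0],
  [0,0,4,0,0,0],
  [0,0,6,0,0,0],
  [0,0,8,0,0,0],
  [0,0,10,0,0,0],
  [0,0,12,0,0,0],
  [0,0,14,0,0,0],
  [0,0,15,0,0,0],
  [0,0,15,0,0,0],
  [0,0,15,0,0,0],
])

```text
t: 13.6
tcp_pos: [0.5763, -0.0739, 0.1514]
ee_rot: [0.032, 0.959, 0.118, -0.257]
force: [0.6, 0.2, -2.6]
finger_gap: 0.334
```

```bash
python3 - <<'E'
from tgt import *
s=bot.state();print('F along n',s['force']@n+2.3*.866)
go(tcp_for(capR,-.01),ROT)
E
```

```text
F along n 0.04591875655098843
t13.60 tcp [ 0.5763 -0.0739  0.1514] F [ 0.5616  0.2053 -2.5902] gap 28.5 q [-0.3041  0.7287  0.4223  1.5106 -0.1118  1.4554  0.3762]
shift [-0.1  0.1  5. ] |5| turn [-0.0007 -0.0002  0.    ] deg 0.0
```

```bash
python3 - <<'E'
from tgt import *
look('d3',[(circ(capR,n,.016),(255,0,255)),(circ(capR-.01*n,n,.016),(0,255,255))],.0427,.0007,.0007,w=50,k=8)
E
```

```text
drift [ 0.166  -0.0137  0.1246]
foot [ 0.5566 -0.0796  0.1142]
```

View pics/d3.png

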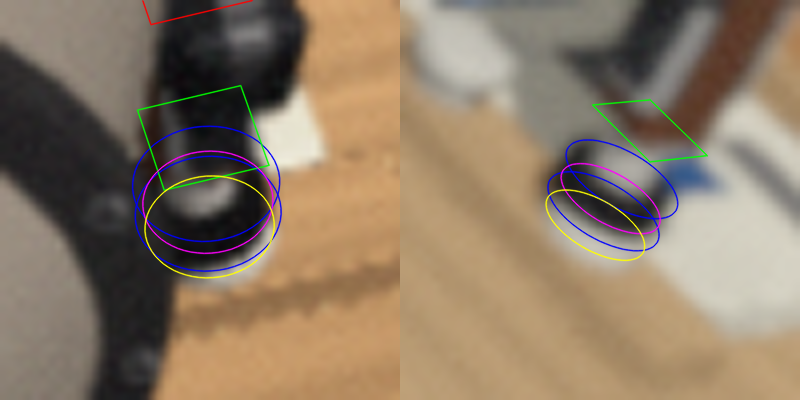

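>>> drive_tool([
  [0,0,1,0,0,0],
  [0,0,2,0,0,0],
  [0,0,3,0,0,0],
  [0,0,4,0,0,0],
  [0,0,5,0,0,0],
  [0,0,5.5,0,0,0],
  [0,0,6,0,0,0],
  [0,0,6,0,0,0],
  [0,0,6,0,0,0],
  [0,0,6,0,0,0],
])

```text
t: 14.53
tcp_pos: [0.5761, -0.0745, 0.1499]
ee_rot: [0.032, 0.959, 0.118, -0.254]
force: [4.5, 3.4, 18.0]
finger_gap: 0.334
```

```bash
python3 - <<'E'
from tgt import *
s=bot.state();print('F along n',s['force']@n+2.3*.866)
go(tcp_for(capR,-.01),ROT)
E
```

```text
F along n 20.19525223908639
t14.53 tcp [ 0.5761 -0.0745  0.1499] F [ 4.5378  3.372  18.0043] gap 28.5 q [-0.3044  0.7267  0.4223  1.5162 -0.1117  1.4462  0.3767]
shift [-0.6 -0.4  3.5] |4| turn [ 0.0009 -0.0054  0.0002] deg 0.3
```

>>> drive_tool([
  [0,0,-3,0,0,0],
  [0,0,-6,0,0,0],
  [0,0,-11,0,0,0],
  [0,0,-18,0,0,0],
  [0,0,-26,0,0,0],
  [0,0,-34,0,0,0],
  [0,0,-42,0,0,0],
  [0,0,-48,0,0,0],
  [0,0,-51,0,0,0],
  [0,0,-51,0,0,0],
])

```text
t: 15.37
tcp_pos: [0.6012, -0.0683, 0.1949]
ee_rot: [0.032, 0.96, 0.118, -0.254]
force: [-0.0, -0.5, -2.7]
finger_gap: 0.327
```

```bash
python3 - <<'E'
from tgt import *
go(tcp_for(capM,.04),ROT)
look('d4',[(circ(capR-.0065*n,n,.016),(255,0,255)),(circ(capR-.01*n,n,.016),(0,255,255))],.0427,.0007,.0007,w=70,k=5.7)
E
```

```text
t15.37 tcp [ 0.6012 -0.0683  0.1949] F [-0.0096 -0.5071 -2.7259] gap 27.9 q [-0.3045  0.7195  0.431   1.4145 -0.1095  1.5535  0.3735]
shift [ -0.7 -70.5   5.3] |71| turn [ 0.0013 -0.0067  0.0001] deg 0.4
drift [-0.8302 -0.0895 -0.7871]
foot [ 0.5807 -0.0741  0.1566]
```

View pics/d4.png

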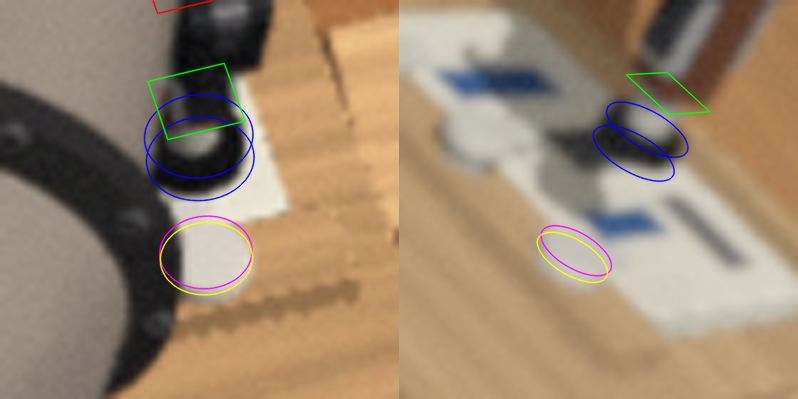

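Cap R is home: its side wall has vanished, the face matches the "home" overlay, and it stopped hard at 20 N. On to cap M.

```bash
python3 - <<'E'
from tgt import *
go(tcp_for(capM,.04),ROT)
E
```

```text
t15.47 tcp [ 0.6004 -0.0683  0.1941] F [ 0.0323  1.0996 -2.6233] gap 28.7 q [-0.3044  0.7199  0.4308  1.4163 -0.1095  1.5529  0.3735]
shift [ -0.3 -70.3   4.2] |70| turn [ 0.0008 -0.0051  0.0001] deg 0.3
```

>>> drive_tool([
  [0,-5,0,0,0,0],
  [0,-14,1,0,-0.002,0],
  [0,-26,1,0,-0.004,0],
  [0,-38,2,0,-0.005,0],
  [0,-50,3,0,-0.005,0],
  [0,-60,4,0,-0.005,0],
  [0,-67,4,0,-0.005,0],
  [0,-70,4,0,-0.005,0],
  [0,-70,4,0,-0.005,0],
  [0,-70,4,0,-0.005,0],
])

```text
t: 16.3
tcp_pos: [0.5816, -0.0013, 0.1906]
ee_rot: [0.033, 0.959, 0.118, -0.257]
force: [-0.9, -0.3, -2.7]
finger_gap: 0.333
```

```bash
python3 - <<'E'
from tgt import *
look('e1',[(circ(capM,n,.016),(255,0,255))],.0427,.0007,.0007,w=60,k=6.6)
go(tcp_for(capM,.01),ROT)
E
```

```text
drift [ 0.0492 -0.5793 -0.0094]
foot [ 0.5617 -0.0076  0.1533]
t16.40 tcp [ 0.5817 -0.0019  0.1906] F [ 0.471   0.5288 -2.6592] gap 28.4 q [-0.3931  0.693   0.4128  1.4689 -0.1361  1.5419  0.2833]
shift [-0.2 -1.3 30.3] |30| turn [ 0.0009 -0.0003 -0.0013] deg 0.1
```

View pics/e1.png

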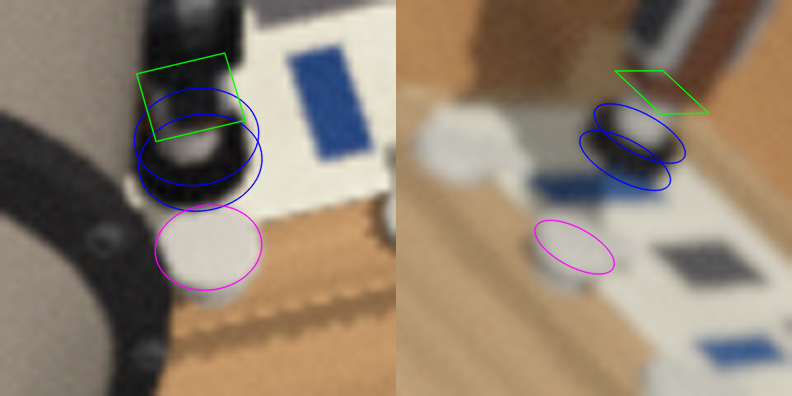

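>>> drive_tool([
  [0,0,2,0,0,0],
  [0,-0.3,6,0,0,0],
  [0,-0.4,11,0,0,0],
  [0,-0.4,16,0,0,0],
  [0,-0.4,21,0,0,0],
  [0,-0.4,25,0,0,0],
  [0,-0.4,28,0,0,0],
  [0,-0.4,30,0,0,0],
  [0,-0.4,30,0,0,0],
  [0,-0.4,30,0,0,0],
])

```text
t: 17.23
tcp_pos: [0.5671, -0.0052, 0.1647]
ee_rot: [0.033, 0.959, 0.117, -0.257]
force: [0.3, -0.4, -2.0]
finger_gap: 0.33
```

```bash
python3 - <<'E'
from tgt import *
look('e2',[(circ(capM,n,.016),(255,0,255))],.0427,.0007,.0007,w=50,k=8)
go(tcp_for(capM,.0),ROT)
E
```

```text
drift [0.1789 0.0064 0.1558]
foot [ 0.5473 -0.0109  0.1275]
t17.33 tcp [ 0.5672 -0.0051  0.1648] F [ 0.3478 -0.1869 -3.0933] gap 28.5 q [-0.3946  0.6962  0.4073  1.5284 -0.1378  1.479   0.285 ]
shift [-0.3 -1.  10.6] |11| turn [ 0.0011 -0.0008 -0.0013] deg 0.1
```

View pics/e2.png

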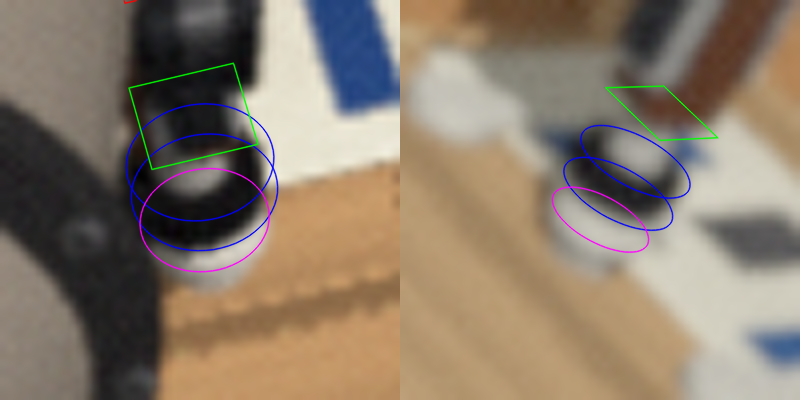

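>>> drive_tool([
  [0,0,2,0,0,0],
  [0,0,4,0,0,0],
  [0,0,6,0,0,0],
  [0,0,8,0,0,0],
  [0,0,10,0,0,0],
  [0,0,12,0,0,0],
  [0,0,14,0,0,0],
  [0,0,16,0,0,0],
  [0,0,17,0,0,0],
  [0,0,17,0,0,0],
])

```text
t: 18.17
tcp_pos: [0.5593, -0.0072, 0.1504]
ee_rot: [0.033, 0.959, 0.117, -0.256]
force: [1.5, 0.6, 3.0]
finger_gap: 0.329
```

```bash
python3 - <<'E'
from tgt import *
s=bot.state();print('F along n',s['force']@n+2.3*.866)
go(tcp_for(capM,-.01),ROT)
E
```

```text
F along n 5.371905304996823
t18.17 tcp [ 0.5593 -0.0072  0.1504] F [1.4675 0.5759 3.0003] gap 28.1 q [-0.3947  0.6994  0.4041  1.5601 -0.1393  1.4436  0.2866]
shift [-0.4 -1.1  4. ] |4| turn [ 0.0012 -0.0015 -0.0013] deg 0.1
```

Contact force is 5 N at the same depth where cap R met its stop. I'll press about 2 mm further to confirm the hard stop.

>>> drive_tool([
  [0,0,0.5,0,0,0],
  [0,0,1,0,0,0],
  [0,0,1.5,0,0,0],
  [0,0,2,0,0,0],
  [0,0,2.5,0,0,0],
  [0,0,3,0,0,0],
  [0,0,3,0,0,0],
  [0,0,3,0,0,0],
  [0,0,3,0,0,0],
  [0,0,3,0,0,0],
])

```text
t: 19.0
tcp_pos: [0.5595, -0.0075, 0.1502]
ee_rot: [0.033, 0.959, 0.117, -0.254]
force: [5.1, 1.7, 14.4]
finger_gap: 0.33
```

```bash
python3 - <<'E'
from tgt import *
s=bot.state();print('F along n',s['force']@n+2.3*.866)
go(tcp_for(capM,-.01),ROT)
E
```

```text
F along n 17.14173603006832
t19.00 tcp [ 0.5595 -0.0075  0.1502] F [ 5.0902  1.6631 14.4095] gap 28.2 q [-0.3949  0.698   0.4043  1.5622 -0.1392  1.4397  0.2868]
shift [-0.6 -1.3  3.8] |4| turn [ 0.0018 -0.0047 -0.0013] deg 0.3
```

>>> drive_tool([
  [0,0,-3,0,0,0],
  [0,0,-6,0,0,0],
  [0,0,-12,0,0,0],
  [0,0,-20,0,0,0],
  [0,0,-30,0,0,0],
  [0,0,-42,0,0,0],
  [0,0,-54,0,0,0],
  [0,0,-64,0,0,0],
  [0,0,-69,0,0,0],
  [0,0,-70,0,0,0],
])

```text
t: 19.83
tcp_pos: [0.594, 0.0012, 0.2119]
ee_rot: [0.033, 0.96, 0.117, -0.254]
force: [-0.3, -0.7, -2.4]
finger_gap: 0.332
```

```bash
python3 - <<'E'
from tgt import *
a,b=eyes.grab_frame('top'),eyes.grab_frame('side')
crop(a,'pics/f1.png',270,180,160,120,5); crop(b,'pics/f2.png',290,200,140,110,5.5)
go([.5735,.3215,.20],down(np.radians(41.5)))
E
```

```text
t19.93 tcp [0.593  0.001  0.2108] F [ 0.95   -0.4733 -2.5078] gap 28.4 q [-0.392   0.6902  0.4165  1.4225 -0.1352  1.5867  0.2814]
shift [  55.6 -315.7  -20.5] |321| turn [-0.1216  0.5098 -0.4701] deg 40.3
```

View pics/f1.png

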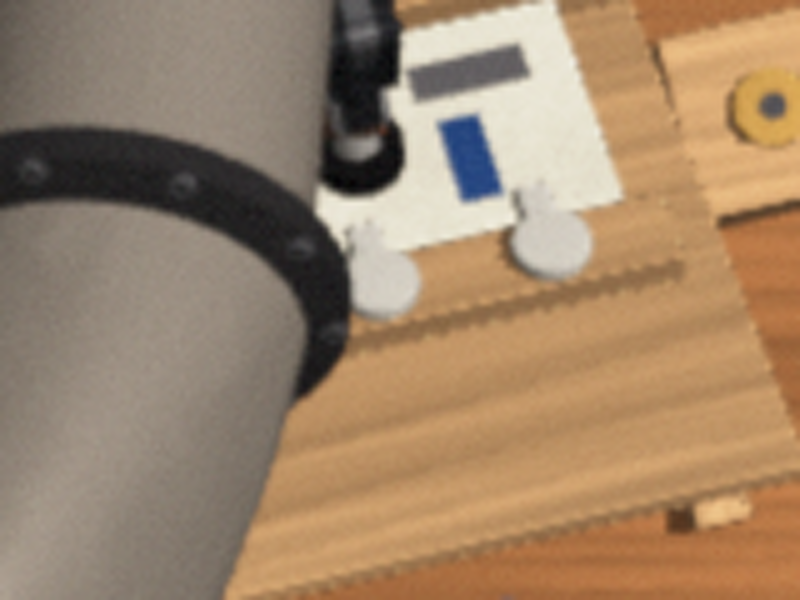

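View pics/f2.png

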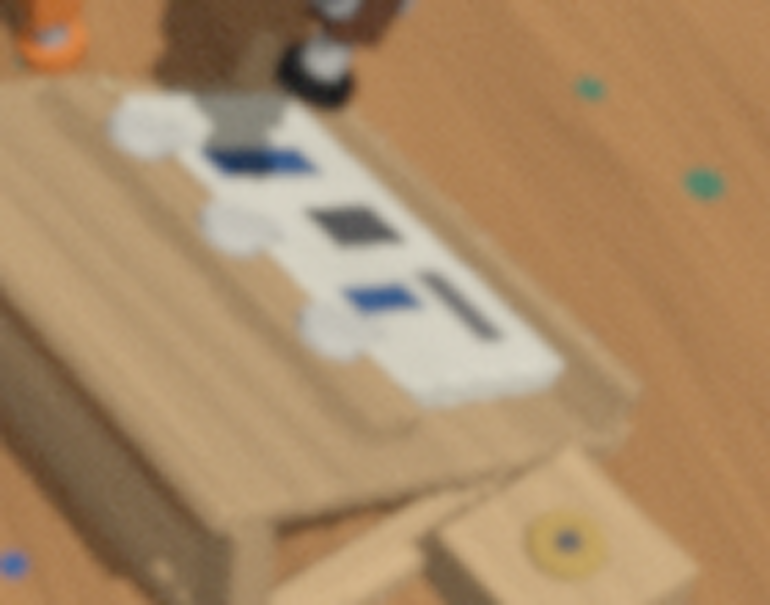

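All three caps now look alike and flush, and the bushing is flush too. I'll carry the tool back to the rest.

>>> drive_tool([
  [1,-8,-4,0,0.02,-0.02],
  [4,-24,-8,-0.01,0.06,-0.05],
  [8,-46,-10,-0.02,0.11,-0.09],
  [13,-75,-12,-0.03,0.16,-0.14],
  [19,-108,-14,-0.04,0.21,-0.19],
  [26,-145,-16,-0.06,0.27,-0.25],
  [33,-183,-17,-0.07,0.33,-0.31],
  [40,-220,-18,-0.09,0.39,-0.36],
  [46,-255,-19,-0.1,0.44,-0.41],
  [51,-285,-20,-0.11,0.48,-0.45],
])

```text
t: 20.77
tcp_pos: [0.5745, 0.2942, 0.202]
ee_rot: [-0.002, 0.938, 0.347, -0.015]
force: [-0.1, 0.1, -2.2]
finger_gap: 0.331
```

```bash
python3 - <<'E'
from plan import *
go([.573,.323,.12],down(np.radians(41.5)))
E
```

```text
t20.77 tcp [0.5745 0.2942 0.202 ] F [-0.1193  0.1121 -2.2486] gap 28.3 q [-0.7317  0.4762  0.2322  1.6492 -0.1319  1.059   0.252 ]
shift [ 19.7 -21.7  81.8] |87| turn [-0.0144  0.0256 -0.0157] deg 1.9
```

>>> drive_tool([
  [4,-4,2,-0.004,0.008,-0.004],
  [9,-10,8,-0.008,0.016,-0.008],
  [14,-16,18,-0.012,0.022,-0.012],
  [18,-20,32,-0.014,0.025,-0.015],
  [20,-22,46,-0.014,0.026,-0.016],
  [20,-22,59,-0.014,0.026,-0.016],
  [20,-22,70,-0.014,0.026,-0.016],
  [20,-22,78,-0.014,0.026,-0.016],
  [20,-22,82,-0.014,0.026,-0.016],
  [20,-22,82,-0.014,0.026,-0.016],
])

```text
t: 21.6
tcp_pos: [0.5727, 0.3224, 0.1186]
ee_rot: [0.0, 0.935, 0.354, -0.001]
force: [-0.9, 0.1, -2.4]
finger_gap: 0.336
```

```bash
python3 - <<'E'
from look import *
Z=np.array([0,0,1.])
look('h1',[(circ(np.array([.574,.323,.006]),Z,.045),(0,255,255))],.0415,.0,.0,w=80,k=5)
go([.573,.323,.049],down(np.radians(41.5)))
E
```

```text
drift [0.7241 0.8219 1.5682]
foot [0.5735 0.3233 0.0787]
t21.70 tcp [0.5734 0.3233 0.1202] F [ 0.5708  0.4652 -2.2331] gap 28.4 q [-0.7552  0.5691  0.2068  1.7037 -0.1442  0.8827  0.2356]
shift [-0.6 -0.1 71.2] |71| turn [-0.0002 -0.001  -0.0002] deg 0.1
```

View pics/h1.png

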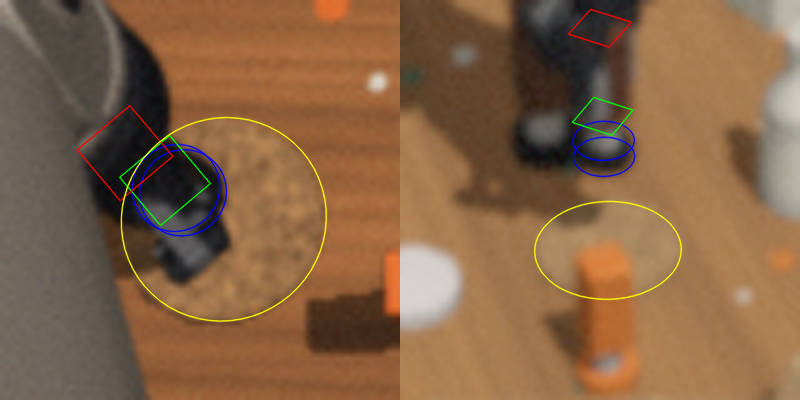

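>>> drive_tool([
  [0,0,5,0,0,0],
  [0,0,14,0,0,0],
  [0,0,25,0,0,0],
  [0,0,36,0,0,0],
  [0,0,46,0,0,0],
  [0,0,55,0,0,0],
  [0,0,62,0,0,0],
  [0,0,66,0,0,0],
  [0,0,69,0,0,0],
  [0,0,70,0,0,0],
])

```text
t: 22.53
tcp_pos: [0.5734, 0.3232, 0.0497]
ee_rot: [-0.0, 0.935, 0.354, 0.0]
force: [0.1, -1.0, -1.9]
finger_gap: 0.333
```

>>> drive_tool([
  [0,0,0.5,0,0,0],
  [0,0,1,0,0,0],
  [0,0,1.5,0,0,0],
  [0,0,2,0,0,0],
  [0,0,2,0,0,0],
  [0,0,2,0,0,0],
  [0,0,2,0,0,0],
  [0,0,2,0,0,0],
  [0,0,2,0,0,0],
  [0,0,2,0,0,0],
])

```text
t: 23.37
tcp_pos: [0.574, 0.3234, 0.0489]
ee_rot: [-0.0, 0.935, 0.354, 0.001]
force: [-2.4, -0.7, 5.8]
finger_gap: 0.333
```

Contact at TCP z 0.0489, the same height as at the grasp, so the foot is flat on the cork. I'll ease off slightly and release.

>>> drive_tool([
  [0,0,-0.3,0,0,0],
  [0,0,-0.3,0,0,0],
  [0,0,-0.3,0,0,0],
  [0,0,-0.3,0,0,0],
  [0,0,-0.3,0,0,0],
  [0,0,-0.3,0,0,0],
  [0,0,-0.3,0,0,0],
  [0,0,-0.3,0,0,0],
  [0,0,-0.3,0,0,0],
  [0,0,-0.3,0,0,0],
], squeeze=20)

```text
t: 24.2
tcp_pos: [0.5739, 0.3234, 0.0492]
ee_rot: [-0.0, 0.935, 0.354, 0.001]
force: [0.3, -0.6, -2.5]
finger_gap: 0.332
```

>>> drive_tool([
  [0,0,0,0,0,0],
  [0,0,0,0,0,0],
  [0,0,0,0,0,0],
  [0,0,0,0,0,0],
  [0,0,0,0,0,0],
  [0,0,0,0,0,0],
  [0,0,0,0,0,0],
  [0,0,0,0,0,0],
  [0,0,0,0,0,0],
  [0,0,0,0,0,0],
], grip=62)

```text
t: 25.03
tcp_pos: [0.5739, 0.3233, 0.0491]
ee_rot: [-0.0, 0.935, 0.354, 0.001]
force: [0.2, -0.1, -0.3]
finger_gap: 0.724
```

```bash
python3 - <<'E'
from plan import *
go([.573,.323,.049],down(np.radians(41.5)))
crop(eyes.grab_frame('side'),'pics/r1.png',250,80,110,120,5)
E
```

```text
t25.03 tcp [0.5739 0.3233 0.0491] F [ 0.193  -0.0705 -0.3196] gap 61.8 q [-0.7386  0.6599  0.1849  1.7368 -0.1649  0.7584  0.252 ]
shift [-0.9 -0.4  0.1] |1| turn [-0.     -0.0016 -0.0005] deg 0.1
```

View pics/r1.png

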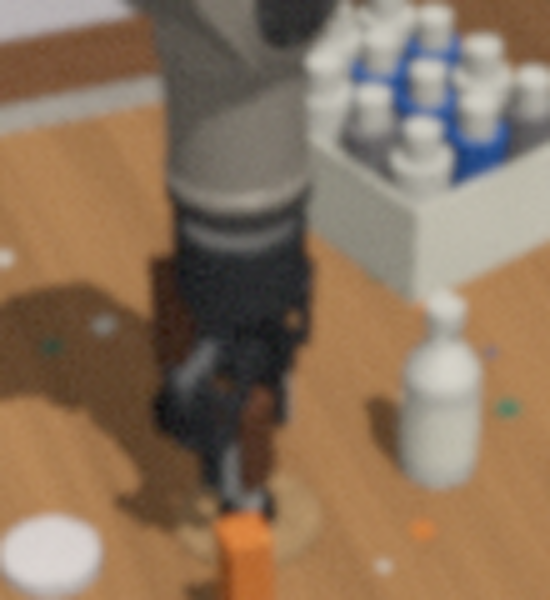

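Fingers are open and the tool is standing between them. I'll retreat straight up, then clear to the side to check.

>>> drive_tool([
  [0,0,-4,0,0,0],
  [0,0,-12,0,0,0],
  [0,0,-24,0,0,0],
  [0,0,-38,0,0,0],
  [0,0,-54,0,0,0],
  [0,0,-72,0,0,0],
  [0,0,-92,0,0,0],
  [0,0,-112,0,0,0],
  [0,0,-134,0,0,0],
  [0,0,-156,0,0,0],
])

```text
t: 25.92
tcp_pos: [0.5739, 0.3231, 0.208]
ee_rot: [-0.001, 0.935, 0.354, 0.002]
force: [0.6, 0.7, 0.6]
finger_gap: 0.726
```

```bash
python3 - <<'E'
from plan import *
go([.32,.52,.23],down(np.radians(55)))
E
```

```text
t25.92 tcp [0.5739 0.3231 0.208 ] F [0.5814 0.6799 0.5927] gap 62.0 q [-0.7719  0.4747  0.2294  1.6358 -0.1211  1.0417  0.2176]
shift [ -59.8 -315.7  -22.2] |322| turn [ 0.0005 -0.0032 -0.2363] deg 13.5
```

>>> drive_tool([
  [-2,-8,-3,0,0,-0.01],
  [-5,-26,-6,0,0,-0.03],
  [-11,-56,-10,0,0,-0.05],
  [-17,-90,-13,0,0,-0.08],
  [-24,-125,-15,0,0,-0.11],
  [-31,-162,-18,0,0,-0.13],
  [-38,-200,-20,0,0,-0.16],
  [-45,-238,-22,0,0,-0.19],
  [-51,-270,-22,0,0,-0.21],
  [-55,-290,-22,0,0,-0.23],
])

```text
t: 26.75
tcp_pos: [0.3339, 0.5071, 0.2292]
ee_rot: [-0.001, 0.886, 0.463, 0.0]
force: [-0.4, 0.6, -0.5]
finger_gap: 0.723
```

>>> drive_tool([
  [0,0,0,0,0,0],
  [0,0,0,0,0,0],
  [0,0,0,0,0,0],
  [0,0,0,0,0,0],
  [0,0,0,0,0,0],
  [0,0,0,0,0,0],
  [0,0,0,0,0,0],
  [0,0,0,0,0,0],
  [0,0,0,0,0,0],
  [0,0,0,0,0,0],
])

```text
t: 27.58
tcp_pos: [0.334, 0.5069, 0.2292]
ee_rot: [-0.001, 0.886, 0.463, 0.0]
force: [0.3, -0.2, -0.5]
finger_gap: 0.727
```

```bash
python3 - <<'E'
from plan import *
a,b=eyes.grab_frame('top'),eyes.grab_frame('side')
cv2.imwrite('pics/z_top.png',a); cv2.imwrite('pics/z_side.png',b)
crop(a,'pics/z1.png',100,160,360,150,2.2); crop(b,'pics/z2.png',240,110,190,200,3)
a0=cv2.imread('pics/top0.png')
g=np.hstack([cv2.resize(i[215:265,290:400],None,fx=3.6,fy=3.6,interpolation=cv2.INTER_CUBIC) for i in(a0,a)]);
h=np.hstack([cv2.resize(i[180:270,160:250],None,fx=4.4,fy=4.4,interpolation=cv2.INTER_CUBIC) for i in(a0,a)]);cv2.imwrite('pics/z3.png',np.vstack([g,h[:,:792]]) if g.shape[1]==792 else g)
E
```

```text
(no output)
```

View pics/z3.png

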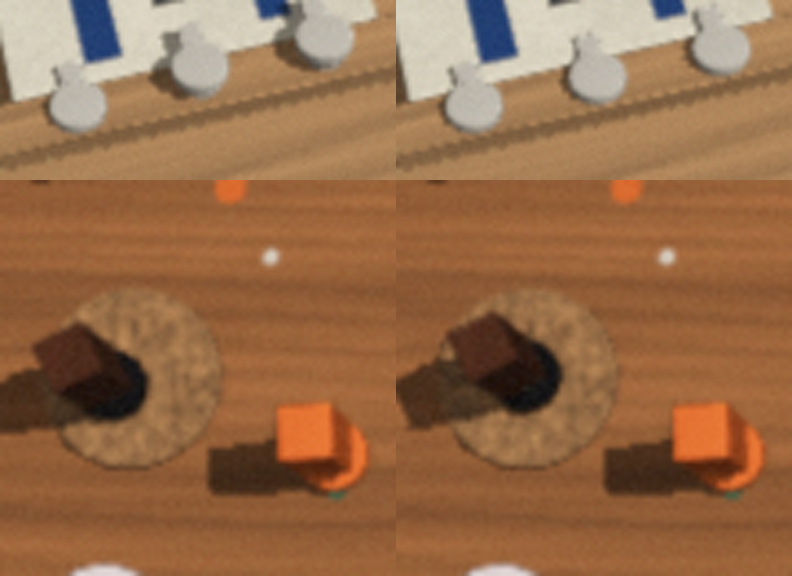

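View pics/z2.png

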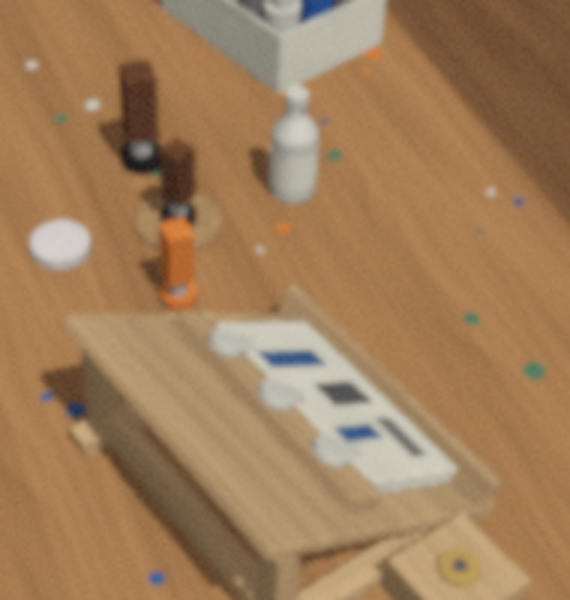

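View pics/z_top.png

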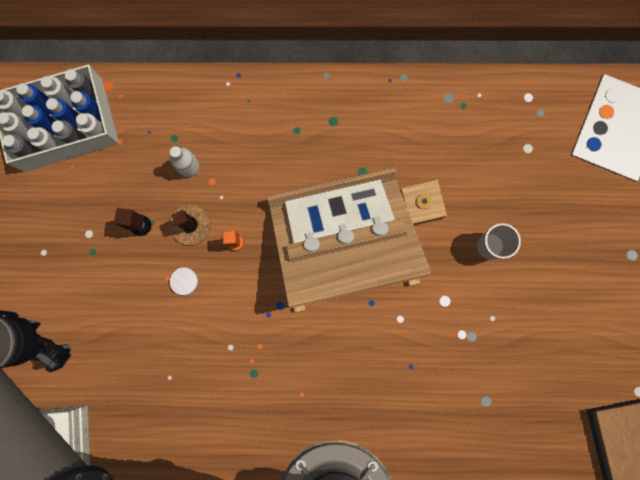

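In the top view the two pressed caps, at (345,236) and (379,229), now sit as low as the home one. The tool stands upright with its whole foot on the cork at (188,222), and the bystanders have not moved.

```bash
python3 -c "
from rig import order
print(order.job_done())"
```

```text
the job is handed in; nothing more can be done
None
```

The job is finished and handed in at about 27.7 s on the robot's clock, well under the 61 s limit.

- **Bushing:** I pressed it first, straight down. It stopped hard at about 27 N with the tool's foot at 50 mm. In the pictures its flange is flush and the shadow gap under it is gone.
- **Right-hand cap (top view):** I pressed it square to the 30° slope. It had snapped in by the time the foot was 5 mm past my estimated cap top, and a further push met a hard stop at 20 N.
- **Middle cap:** I pressed it the same way and it met its hard stop at 17 N.
- **Tool and table:** The tool stands upright near the middle of the cork with its whole foot on it. It was released, the gripper is well clear, and the other things have not visibly moved between the first and last pictures.

**Checks that disagreed:**
- **Cap height:** both caps stopped about 6.5 mm below my camera estimate of their starting height, not the expected 10 mm. I put this down to camera bias. The last pictures show both as low as the cap that was already home.
- **Foot centring:** I aimed to within about 1–2 mm from camera overlays; nothing else confirmed it.

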